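# Bring a chamber over the objective on a cantilevered carrier plate

### The arm

A 6-joint arm with a two-finger parallel gripper is mounted at the origin on the work surface. World frame = base frame: x ahead of the robot, y to its left, z up, the work surface at z = 0. Lengths are in m, angles in rad, forces in N, time in s.
With the tool pointing down it reaches from about 0.3 to 1 m from the base axis. Payload 5.1 kg.
Tool frame: the origin (TCP) lies at the very end of the fingers, on their centre line; the grasp point (between the pads) lies 19 mm behind it (r.grip_point_offset is the x of the grasp point in the tool frame, in m); x points along the fingers, z is the direction in which the jaws open and shut, and the axes are right-handed (so a half turn about x gives the same grasp; the last joint's range is limited). The gripper opens to 95 mm and grips with 3 to 60 N. Pads are 20 mm wide; open, the fingers measure 119 mm over their backs; the gripper's body (75 mm by 180 mm) begins 59 mm behind the grasp point.
Start: joints at [1.168, 0.124, 1.65, -0, 1.367, -0.083], TCP at [0.204, 0.617, 0.191] pointing down, gripper open.
Joint ranges: [-2.61, 2.61], [-1.02, 2.33], [0.03, 2.71], [-1.35, 4.49], [0.32, 2.68], [-2.91, 2.91]. Speed limits (rad/s): [2.57, 2.57, 3.14, 3.14, 3.14, 3.14].

### API

Orientations are given as a rotation vector (axis times angle).
In Python, from station import r gives the robot as it stands. The module is installed in compiled form; this text tells all that it offers.
- The arm moves only by the tool jog_arm, never from a script. Its argument "moves" is a list of rows, each an object of numbers: "tx", "ty", "tz": the shift along the tool's x, y, z scaled (see below); "spin": the turn about the tool's x scaled (see below). A call has exactly 8 rows; each row is the pose to reach, as a shift and turn from the pose commanded when the call began, along the tool's axes at that moment; what a row does not reach only later rows make up. The controller multiplies each number of a shift by 15 cm and each number of a turn by 90 degrees. A row lasts 1/10 s, in which the tool goes at most 50 mm and 8.59 degrees, less where a joint would pass 70% of its speed; a pose out of reach is approached as far as the arm can. A call with a number of a shift or a turn outside -1 to 1 is refused whole. A call with a gripper value outside its range is refused whole. "grip" is the closure, from 0 (fully open) to 1 (shut), set as the call begins (left out, the last holds). The fingers move at their own pace and stop on an object; "force" is the grip in N (left out, the last holds). Time passes only in rows, so rows that repeat a pose let the fingers close, or fill a call up. It gives the time, the measured TCP pose, the force and the opening at its end, in the units of the state.
- r.sense(): the state, without advancing time (a new reading comes with each control period).
- r.camera(name): name is "scene" or "top"; returns a dict with "pixels" (420x560x3 uint8, red, green, blue), "z_map" (420x560 float32, m along the optical axis (not along the pixel's ray), 0 where there is no reading), "mtx" (3x3 intrinsics, pixels), "eye" and "orientation" of the camera in the world. Camera axes: x right, y down, z forward; pixel columns grow to the right and rows downward; lengths in m; the calibration is good to about 2 mm. A picture is of the moment at which its call begins.
- r.hand_in(): hands the job in, once; it reports no verdict.
Trained networks look in the newest picture that a camera, given by its name, has taken for a name from the list of things; names that differ only in an ending like _2 or _b are one class to them, and where a whole thing is asked for, a point or a joint stands for the part that bears it (a point fixed in the world has none). Each returns a list of dicts, best first, with "conf" (0 to 1); they miss things now and then, are a little off and sometimes report something else, mostly with a low value. They report only what shows in the picture. A call takes as long as a camera call. They do not tell look-alikes from the thing itself.
- r.masks_of(camera, thing): "mask" (420x560 bool, what is visible of it) and "box" ([left, top, right, bottom] in pixels, round what is visible of it).
The state is a dict: "time_s": time; "q": joint angles; "qvel": joint speeds; "joint_efforts": joint torques, N m; "tcp_pos": TCP position; "ee_rot": TCP orientation; "wrist_force": force on the tool from outside, world axes, zero at the start; "ft_torque": the same for the moment, N m; "finger_gap": finger opening in m.
Only numpy, scipy, OpenCV 4.12 (cv2) and the standard library are available. Lean on these libraries where they do the work, as an engineer would, in place of code of your own. Each camera call takes 0.05 s, during which the arm holds its last target. There are 200 camera calls.

### The job

Lift the blue-collared chamber off the turntable and set it gently into the carrier plate's round pocket; leave the white chamber on the turntable. Slide the plate straight out over the jack's platform, not lifting it, until its white line lies on the platform's outer edge, the plate square to that edge and the chamber above the objective. The plate then overbalances, so finish while still holding its handle end, level and still; never let it tip or touch the objective, and leave the other things alone.

Things in the scene. Friction and masses are not known exactly. Their poses are not given: they have to be found in the camera images.
- blue_chamber_mid (a point): Centre of the blue-collared imaging chamber to be moved: an upright steel cylinder 36 mm in diameter and 20 mm tall (75 g) with a bright blue collar and a blue-rimmed glass top; this point is on its axis, 10 mm above its underside. It stands off-centre on the turntable.
- white_chamber_mid (a point): Centre of the other chamber, same size, with a white collar. It stands on the opposite side of the turntable and stays on it.
- turntable_top (a point): Centre of the turntable's steel disc, on its top face, 54 mm above the bench. The disc is 130 mm in diameter, turns freely about its vertical axis and is easily set spinning; the chambers stand about 38 mm from its centre. Its foot is fixed.
- pocket (a point): Centre of the round pocket's floor in the carrier plate. The pocket is a 41 mm wide, 4 mm deep recess (with a 28 mm window through its floor and an engraved white ring around it), so a seated chamber stands 16 mm proud of the plate with some play. Axes as the plate's: y along the plate from handle end to pocket end, z up.
- white_line (a point): Middle of the white line across the carrier plate, on its top face. The plate is a loose black aluminium plate, 80 mm wide, 300 mm long, 8 mm thick, about 0.5 kg, lying flat on the jack's platform. Axes: y along the plate towards its pocket end, x across it, z up. From the line it is 180 mm to the pocket-side end, 140 mm to the pocket's centre, 120 mm to the handle-side end and 75 mm to the handle.
- handle (a point): Centre of the bow handle's bar on the plate's handle end: an aluminium bar 70 mm long across the plate (along the plate's x) with a 12 x 12 mm section, on two posts; its centre is 30 mm above the plate's top face with 24 mm free below the bar. The handle is rigidly fixed to the plate.
- jack_edge (a point): Midpoint of the outer edge of the lab jack's flat steel platform, on its top face, 110 mm above the bench. The platform is fixed, 200 mm long and 160 mm wide, and has no guides. Axes: y points outward, level and square to the edge, towards the objective; x runs along the edge; z up. The plate lies on it with its pocket end outward; its line starts 110 to 150 mm short of the edge, its y axis within 5 degrees of the jack's.
- objective: Microscope objective, fixed, looking up; origin at the middle of its front lens (20 mm wide), 103 mm above the bench, 140 mm outward from jack_edge on its y axis. A level plate passes 7 mm above it.
- plate: The carrier plate; origin at the middle of its underside, 30 mm from the white line towards the pocket end. Axes as for white_line.
- well_plate: Clear 24-well culture plate with lid, 86 x 128 x 20 mm, loose on the bench; origin under its centre. Leave alone.
- oil_bottle: Small amber bottle with black cap, 32 mm in diameter, 62 mm tall, loose on the bench; origin under its centre. Leave alone.
- mouse: Grey and white computer mouse, 105 x 60 x 27 mm, loose on the bench; origin under its centre. Leave alone.
- blue_chamber: The blue-collared chamber; origin at the centre of its underside, z up along its axis.
- white_chamber: The white-collared chamber; origin at the centre of its underside, z up along its axis.
- turntable: The turntable with its disc and foot; origin under its centre, on the bench.
Things that resemble listed ones, but are neither listed nor needed, are in the scene too. What is shaped like the blue_chamber but green is not meant. Of the things that look like the turntable, the largest one is meant.

How it is judged:
By the outcome, as a careful person would: the job done as asked, in the order asked, and still so for the second after the job is handed in, while the arm keeps its last pose, push and grip.
It also fails if it takes over 51 s, if anything falls off the work surface, if the arm or the gripper's body presses on something with over 40 N, if the wrist force passes 120 N, or if a joint passes its speed limit or range.

## Working session

There is one attempt and no reset: what is moved stays moved. The work goes in short steps, Python scripts to look and compute and a tool call to move; the robot and the scene stay as the last step left them, time stands still between calls to the robot, and variables do not carry over. Pictures are saved under pics/ and viewed, about 8 in all and at most 12, crops included, and the job is handed in when it is done.

Besides the shell and the picture viewer there is one more tool, called after "Call:" in YAML: its name, and indented under it one key for each argument. jog_arm: Moves the arm, as the interface text tells. Its arguments: {"type":"object","properties":{"moves":{"type":"array"},"grip":{"type":"number"},"force":{"type":"number"}},"required":["moves"]}

```bash
mkdir -p pics
cat > h.py <<'E'
import numpy as np, cv2
from station import r
from scipy.spatial.transform import Rotation as R
def rot(o):
    o=np.array(o,float)
    if o.shape==(3,3): return o
    return R.from_rotvec(o).as_matrix() if o.size==3 else R.from_quat(o).as_matrix()
def cloud(c):
    h,w=c['z_map'].shape; v,u=np.mgrid[:h,:w]; K=c['mtx']; z=c['z_map']
    P=np.stack([(u-K[0][2])/K[0][0]*z,(v-K[1][2])/K[1][1]*z,z],-1)
    W=P@rot(c['orientation']).T+np.array(c['eye']); W[z<=0]=np.nan
    return W
def proj(c,p):
    q=rot(c['orientation']).T@(np.array(p)-c['eye']); q=c['mtx']@q; return q[:2]/q[2]
def save(c,n,box=None,s=1):
    im=c['pixels'][:,:,::-1]
    if box: im=im[box[1]:box[3],box[0]:box[2]]
    cv2.imwrite('pics/'+n,cv2.resize(im,None,fx=s,fy=s,interpolation=cv2.INTER_CUBIC))
E
python3 - <<'E'
from h import *
np.set_printoptions(precision=4,suppress=True)
cs=[r.camera(n) for n in('scene','top')]
for n,c in zip(('scene','top'),cs):
    save(c,n+'.png'); print(n,c['eye'],c['orientation'],c['mtx'])
    W=cloud(c)
    for t in('blue_chamber','white_chamber','turntable','plate','handle','objective','jack_edge','pocket','white_line','well_plate','oil_bottle','mouse'):
        try:
            for d in r.masks_of(n,t)[:4]: print(t,round(d['conf'],2),d['box'],np.nanmedian(W[d['mask']],0),np.nanmax(W[d['mask']],0)[2])
        except Exception as e: print(t,e)
print(r.sense())
a,b=cs[0]['pixels'],cs[1]['pixels']
cv2.imwrite('pics/both.png',np.vstack([a,b])[:,:,::-1])
E
```

```text
scene [ 0.8999 -0.6749  0.6518] [-2.1737 -0.5768  0.2879] [[389.6245   0.     282.7609]
 [  0.     389.6245 206.7001]
 [  0.       0.       1.    ]]
blue_chamber 0.87 [266.4, 303.1, 287.0, 325.8] [ 0.6504 -0.2778  0.0192] 0.023246079411209597
blue_chamber 0.68 [248.0, 239.1, 266.2, 258.4] [ 0.5185 -0.136   0.0193] 0.022797257986619135
blue_chamber 0.63 [215.8, 256.4, 234.2, 274.9] [ 0.5224 -0.2587  0.0734] 0.07715217556116549
blue_chamber 0.53 [186.3, 276.4, 207.9, 298.8] [ 0.5063 -0.3306  0.0735] 0.07723186347473221
white_chamber 0.62 [251.5, 141.7, 337.2, 200.9] [0.5128 0.0474 0.1178] 0.1556321761352088
white_chamber 0.52 [182.6, 278.2, 204.8, 297.8] [ 0.5064 -0.3308  0.0734] 0.07723186347473221
turntable 0.95 [104.2, 315.9, 155.3, 363.4] [ 0.4515 -0.4596  0.0356] 0.03960323467018878
turntable 0.87 [180.7, 258.4, 240.2, 318.0] [ 0.5306 -0.3032  0.0533] 0.07540818145029216
turntable 0.86 [124.3, 254.1, 171.2, 292.4] [ 0.3685 -0.3282  0.0354] 0.04008917959773062
plate 0.81 [251.6, 142.3, 334.9, 205.5] [0.5134 0.0442 0.1178] 0.1556321761352088
plate 0.68 [180.3, 259.5, 242.8, 316.1] [
[... 2851 characters left out ...]
56.5, 322.0, 167.6] [ 0.7193 -0.1822  0.0406] 0.06834732900865914
oil_bottle 0.4 [174.5, 208.9, 282.8, 245.9] [0.5068 0.0726 0.1182] 0.16101947955078333
mouse 0.73 [158.8, 290.0, 187.7, 327.8] [0.268  0.2446 0.0231] 0.03464426543954002
{'time_s': 1.3, 'q': array([ 1.1684,  0.1238,  1.6503,  0.    ,  1.3675, -0.0826]), 'qvel': array([ 0.0007,  0.0003,  0.0004, -0.0004, -0.    , -0.001 ]), 'joint_efforts': array([  0.0015, -41.7551, -36.023 ,   0.0777,   0.0425,   0.    ]), 'tcp_pos': array([0.2044, 0.617 , 0.1911]), 'ee_rot': array([-0.9704,  1.3437,  0.9705]), 'wrist_force': array([ 0.2865, -0.6991, -0.2339]), 'ft_torque': array([ 0.0217,  0.0387, -0.004 ]), 'finger_gap': 0.0951345153524889}
```

Run:
```python
import cv2,numpy as np
a=cv2.imread('pics/scene.png')[110:380,80:440];b=cv2.imread('pics/top.png')[110:340,90:440]
A=cv2.resize(a,None,fx=2.1,fy=2.1,interpolation=3);B=cv2.resize(b,None,fx=2.2,fy=2.2,interpolation=3)
cv2.imwrite('pics/a.png',A);cv2.imwrite('pics/b.png',B)
```

```text
(no output)
```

View pics/a.png

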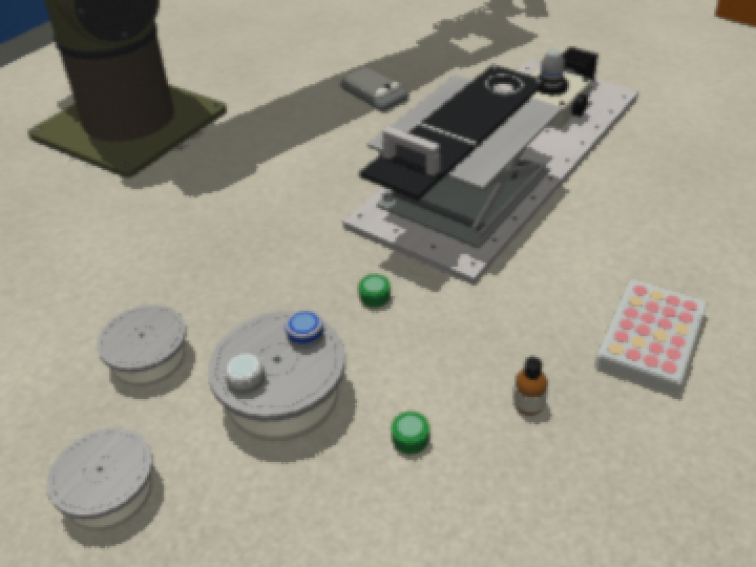

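View pics/b.png

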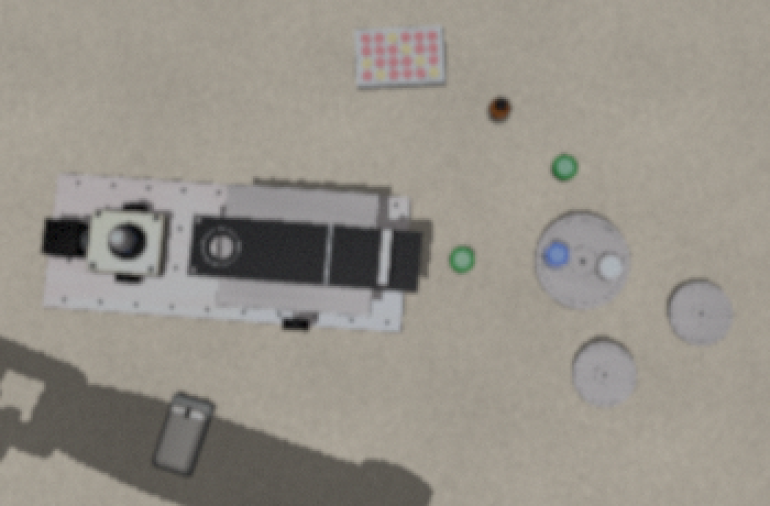

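The scene view shows the blue-collared chamber on the large turntable at full-frame (225,265), with the white one at (196,287). The green look-alikes are at (258,248) and (275,315). The large turntable is at (212,280) and the two smaller ones are at (148,270) and (128,340). I choose blue at (225,265), which in the top view is (342,225). The plate lies on the jack with its handle towards -y and its pocket towards +y.

```bash
cat >> h.py <<'E'
def circ(P):
    A=np.c_[2*P,np.ones(len(P))]; s=np.linalg.lstsq(A,(P**2).sum(1),rcond=None)[0]; return s[:2],np.sqrt(s[2]+s[:2]@s[:2])
def topz(W,xy,rad,zlo,zhi):
    m=(np.hypot(W[...,0]-xy[0],W[...,1]-xy[1])<rad)&(W[...,2]>zlo)&(W[...,2]<zhi); return m
def disc(c,xy,rad,zlo,zhi):
    "centre of a flat round top: enclosing circle of top-face pixels"
    W=cloud(c); m=topz(W,xy,rad,zlo,zhi); P=W[m]
    if len(P)<5: return None
    (x,y),rr=cv2.minEnclosingCircle(P[:,:2].astype(np.float32)); return np.r_[P[:,:2].mean(0),x,y,rr,np.median(P[:,2]),len(P)]
def rect(P): 
    (cx,cy),(a,b),g=cv2.minAreaRect((P[:,:2]*1000).astype(np.float32)); return (np.round([cx,cy,a,b,g],1))
E
python3 - <<'E'
from h import *
np.set_printoptions(precision=4,suppress=True)
print(rot(r.sense()['ee_rot']))
for n in('scene','top'):
    c=r.camera(n); W=cloud(c); px=c['pixels'].astype(int); Z=W[...,2]; g=px.sum(2)/3
    print(n)
    print('blue',disc(c,(.518,-.258),.028,.070,.085)); print('white',disc(c,(.505,-.332),.028,.070,.085))
    hsv=cv2.cvtColor(c['pixels'],cv2.COLOR_RGB2HSV)
    roi=(abs(W[...,0]-.52)<.12)&(W[...,1]>-.1)&(W[...,1]<.26)
    pl=roi&(Z>.1145)&(Z<.123)
    plat=roi&(Z>.105)&(Z<.1135)
    print('plateZ',np.median(Z[pl]),'rect',rect(W[pl]),pl.sum(),'g',np.percentile(g[pl],[10,50,90]))
    print('platform',np.median(Z[plat]),rect(W[plat]),plat.sum(),W[plat][:,1].max())
    han=roi&(Z>.145)&(Z<.165); print('handle',np.median(Z[han]),rect(W[han]),W[han].mean(0),han.sum())
    wl=cv2.erode(pl.astype(np.uint8),np.ones((3,3)))>0; wl=pl&(g>75)
    for i,(lo,hi) in enumerate(((.02,.09),(.13,.24))):
        m=wl&(W[...,1]>lo)&(W[...,1]<hi); P=W[m]; print('line' if i==0 else 'ring',m.sum(),rect(P) if len(P)>3 else '',P.mean(0),circ(P[:,:2]))
    o=topz(W,(.53,.317),.03,.095,.11);print('obj',disc(c,(.53,.317),.025,.098,.112))
E
```

```text
[[-0.     -0.9493  0.3144]
 [ 0.      0.3144  0.9493]
 [-1.      0.      0.    ]]
scene
blue [  0.5194  -0.2563   0.5165  -0.2562   0.0202   0.0742 199.    ]
white [  0.5036  -0.3279   0.5035  -0.3267   0.0198   0.0741 239.    ]
plateZ 0.11771654716656599 rect [510.   78.3 306.6  82.7  86.3] 1851 g [33.3333 37.6667 78.3333]
platform 0.1098579478868763 [515.9  74.1 296.2 161.2  86.6] 1352 0.21987263933734924
handle 0.15237828662884767 [505.  -27.6  14.6  71.2  86.9] [ 0.5061 -0.0297  0.1516] 157
line 81 [498.4  43.3  58.1  90.4  63.3] [0.5005 0.0473 0.1178] (array([0.5027, 0.0543]), np.float64(0.029116136827217875))
ring 83 [513.7 180.3 102.6  77.   86.3] [0.507  0.1941 0.118 ] (array([0.506 , 0.1872]), np.float64(0.03833092240934009))
obj [ 0.5318  0.3242  0.532   0.3268  0.0128  0.1021 29.    ]
top
blue [  0.515   -0.257    0.5146  -0.257    0.0182   0.0748 113.    ]
white [  0.4986  -0.3291   0.4994  -0.3287   0.0188   0.0751 114.    ]
plateZ 0.11817923852088474 rect [512.7  75.  299.7 157.7  87.1] 2400 g [ 41.      45.6667 100.6667]
platform 0.10993319955099623 [513.6  75.5 301.1 160.2  86.7] 1817 0.22802901087370514
handle 0.15369072954912844 [500.3 -29.3  12.   67.5  86.3] [ 0.5    -0.0294  0.1537] 110
line 145 [512.5  54.  155.6  68.5   0.6] [0.5016 0.0507 0.1178] (array([0.5077, 0.0662]), np.float64(0.045997309639275445))
ring 140 [517.7 178.2  94.5 155.7  89.3] [0.5091 0.1855 0.1178] (array([0.5174, 0.1676]), np.float64(0.054031862126308006))
obj [ 0.5282  0.3232  0.5267  0.3243  0.0138  0.1018 53.    ]
```

Call:
jog_arm:
  moves:
    - {"tx":-0.3}
    - {"tx":-0.4}
    - {"tx":-0.4}
    - {"tx":-0.4}
    - {"tx":-0.4}
    - {"tx":-0.4}
    - {"tx":-0.4}
    - {"tx":-0.4}

```text
validation failed for argument at $.mo...
```

Call:
jog_arm:
  moves:
    - {"tx":-0.3,"ty":-0.2,"tz":-0.2,"spin":0}
    - {"tx":-0.4,"ty":-0.45,"tz":-0.45,"spin":0}
    - {"tx":-0.4,"ty":-0.65,"tz":-0.65,"spin":0}
    - {"tx":-0.4,"ty":-0.9,"tz":-0.9,"spin":0}
    - {"tx":-0.4,"ty":-1,"tz":-1,"spin":0}
    - {"tx":-0.4,"ty":-1,"tz":-1,"spin":0}
    - {"tx":-0.4,"ty":-1,"tz":-1,"spin":0}
    - {"tx":-0.4,"ty":-1,"tz":-1,"spin":0}

```text
time_s: 2.2
tcp_pos: [0.2992, 0.4282, 0.2511]
ee_rot: [-0.971, 1.343, 0.971]
wrist_force: [-0.1, 0.9, -0.7]
finger_gap: 0.0955
```

Call:
jog_arm:
  moves:
    - {"tx":0,"ty":-0.2,"tz":-0.2,"spin":0.09}
    - {"tx":0,"ty":-0.4,"tz":-0.4,"spin":0.18}
    - {"tx":0,"ty":-0.6,"tz":-0.6,"spin":0.27}
    - {"tx":0,"ty":-0.8,"tz":-0.8,"spin":0.36}
    - {"tx":0,"ty":-1,"tz":-1,"spin":0.45}
    - {"tx":0,"ty":-1,"tz":-1,"spin":0.54}
    - {"tx":0,"ty":-1,"tz":-1,"spin":0.63}
    - {"tx":0,"ty":-1,"tz":-1,"spin":0.7}

```text
time_s: 3.0
tcp_pos: [0.395, 0.2387, 0.2509]
ee_rot: [-0.116, 1.568, 0.116]
wrist_force: [0.5, 0.0, -0.2]
finger_gap: 0.0952
```

Call:
jog_arm:
  moves:
    - {"tx":0,"ty":-0.3,"tz":0.1,"spin":0.09}
    - {"tx":0,"ty":-0.6,"tz":0.2,"spin":0.18}
    - {"tx":0,"ty":-0.9,"tz":0.3,"spin":0.231}
    - {"tx":0,"ty":-1,"tz":0.3,"spin":0.231}
    - {"tx":0,"ty":-1,"tz":0.3,"spin":0.231}
    - {"tx":0,"ty":-1,"tz":0.3,"spin":0.231}
    - {"tx":0,"ty":-1,"tz":0.3,"spin":0.231}
    - {"tx":0,"ty":-1,"tz":0.3,"spin":0.231}

```text
time_s: 3.8
tcp_pos: [0.4617, 0.0977, 0.251]
ee_rot: [0.164, 1.565, -0.164]
wrist_force: [1.3, -0.3, -0.1]
finger_gap: 0.0952
```

```bash
cat >> h.py <<'E'
def togo(p):
    s=r.sense(); M=rot(s['ee_rot']); d=M.T@(np.array(p)-s['tcp_pos'])
    print('tcp',np.round(s['tcp_pos'],4),'zang',np.round(np.degrees(np.arctan2(M[1,2],M[0,2])),2),'down',np.round(M[:,0],4),'units',np.round(d/.15,3),'F',np.round(s['wrist_force'],2),'gap',round(s['finger_gap'],4),'t',round(s['time_s'],2),'q',np.round(s['q'],2))
E
python3 -c "
from h import *
togo((.516,-.2565,.15))"
```

```text
tcp [0.4617 0.0977 0.251 ] zang -11.98 down [-0.e+00  2.e-04 -1.e+00] units [ 0.673 -2.235  0.844] F [ 1.32 -0.32 -0.14] gap 0.0952 t 3.8 q [ 0.09 -0.31  1.96  0.    1.5   0.3 ]
```

Call:
jog_arm:
  moves:
    - {"tx":0,"ty":-0.3,"tz":0.1,"spin":0}
    - {"tx":0,"ty":-0.6,"tz":0.2,"spin":0}
    - {"tx":0,"ty":-0.9,"tz":0.3,"spin":0}
    - {"tx":0,"ty":-1,"tz":0.4,"spin":0}
    - {"tx":0,"ty":-1,"tz":0.4,"spin":0}
    - {"tx":0,"ty":-1,"tz":0.4,"spin":0}
    - {"tx":0,"ty":-1,"tz":0.4,"spin":0}
    - {"tx":0,"ty":-1,"tz":0.4,"spin":0}

```text
time_s: 4.6
tcp_pos: [0.489, -0.0615, 0.2512]
ee_rot: [0.164, 1.564, -0.164]
wrist_force: [0.0, 0.2, -0.1]
finger_gap: 0.0952
```

Call:
jog_arm:
  moves:
    - {"tx":0.1,"ty":-0.3,"tz":0.1,"spin":0}
    - {"tx":0.2,"ty":-0.6,"tz":0.2,"spin":0}
    - {"tx":0.3,"ty":-0.9,"tz":0.3,"spin":0}
    - {"tx":0.5,"ty":-1,"tz":0.44,"spin":0}
    - {"tx":0.67,"ty":-1,"tz":0.44,"spin":0}
    - {"tx":0.67,"ty":-1,"tz":0.44,"spin":0}
    - {"tx":0.67,"ty":-1,"tz":0.44,"spin":0}
    - {"tx":0.67,"ty":-1,"tz":0.44,"spin":0}

```text
time_s: 5.4
tcp_pos: [0.5233, -0.223, 0.1528]
ee_rot: [0.164, 1.562, -0.166]
wrist_force: [-0.1, 0.8, 0.6]
finger_gap: 0.0952
```

Run:
```python
from h import *
np.set_printoptions(precision=4,suppress=True)
c=r.camera('scene'); t=r.camera('top')
togo((.516,-.2565,.1))
print('blue',disc(c,(.518,-.258),.028,.070,.085)); print('white',disc(c,(.505,-.332),.028,.070,.085))
print('fingers',disc(c,r.sense()['tcp_pos'][:2],.1,.148,.158))
W=cloud(c); m=topz(W,r.sense()['tcp_pos'][:2],.1,.140,.17); print('low',rect(W[m]), np.nanmin(W[m][:,2]) if m.any() else 0, W[m].mean(0))
A=c['pixels'][170:330,150:310,::-1]; cv2.imwrite('pics/c1.png',cv2.resize(A,None,fx=3.6,fy=3.6,interpolation=3))
```

```text
tcp [ 0.5233 -0.2232  0.1529] zang -12.05 down [ 0.0033 -0.0018 -1.    ] units [ 0.353 -0.227 -0.002] F [-0.24 -0.05  0.81] gap 0.0951 t 5.5 q [-0.5  -0.03  1.87  0.    1.29 -0.29]
blue [  0.5192  -0.2564   0.5178  -0.2543   0.0194   0.074  198.    ]
white [  0.5034  -0.3276   0.5028  -0.3262   0.0192   0.0741 234.    ]
fingers None
low [0. 0. 0. 0. 0.] 0 [nan nan nan]<stdin>:7: RuntimeWarning: Mean of empty slice.
  ret = um.true_divide(
```

View pics/c1.png

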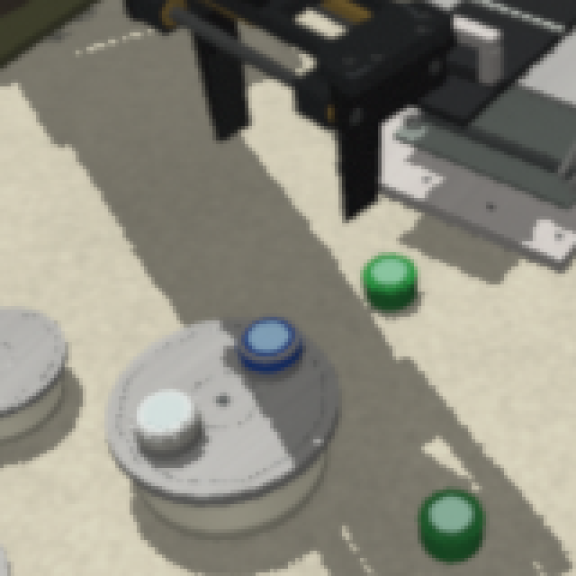

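The crop confirms the choice: blue collar at (268,340) on the large disc, white at (168,420), and the greens on the bench. I'll descend astride it.

Call:
jog_arm:
  moves:
    - {"tx":0,"ty":-0.11,"tz":0,"spin":0}
    - {"tx":0.05,"ty":-0.222,"tz":0.005,"spin":0}
    - {"tx":0.2,"ty":-0.222,"tz":0.005,"spin":0}
    - {"tx":0.35,"ty":-0.222,"tz":0.005,"spin":0}
    - {"tx":0.48,"ty":-0.222,"tz":0.005,"spin":0}
    - {"tx":0.57,"ty":-0.222,"tz":0.005,"spin":0}
    - {"tx":0.61,"ty":-0.222,"tz":0.005,"spin":0}
    - {"tx":0.61,"ty":-0.222,"tz":0.005,"spin":0}

```text
time_s: 6.3
tcp_pos: [0.5153, -0.2563, 0.0582]
ee_rot: [0.167, 1.566, -0.166]
wrist_force: [0.1, -0.5, 0.0]
finger_gap: 0.0952
```

Run:
```python
from h import *
np.set_printoptions(precision=4,suppress=True)
togo((.5165,-.2565,.06))
c=r.camera('scene')
print('blue',disc(c,(.518,-.258),.022,.070,.085)); print('white',disc(c,(.505,-.332),.028,.070,.085))
A=c['pixels'][220:320,160:280,::-1]; cv2.imwrite('pics/c2.png',cv2.resize(A,None,fx=5,fy=5,interpolation=3))
```

```text
tcp [ 0.5153 -0.2563  0.0582] zang -12.14 down [-0.0014  0.0007 -1.    ] units [-0.012  0.001  0.008] F [ 0.05 -0.53  0.05] gap 0.0952 t 6.3 q [-0.55  0.08  1.93 -0.    1.13 -0.34]
blue [  0.5192  -0.2562   0.5179  -0.2551   0.0185   0.0741 197.    ]
white [  0.5033  -0.328    0.5024  -0.3259   0.0189   0.0742 234.    ]
```

View pics/c2.png

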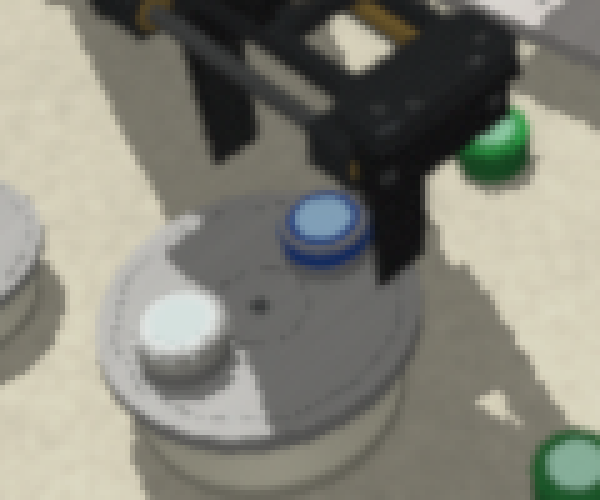

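Fingers at (230,145) and (400,270) straddle the chamber at (325,225), centred. I'll close gently.

Call:
jog_arm:
  moves:
    - {"tx":-0.012,"ty":0,"tz":0.005,"spin":0}
    - {"tx":-0.012,"ty":0,"tz":0.005,"spin":0}
    - {"tx":-0.012,"ty":0,"tz":0.005,"spin":0}
    - {"tx":-0.012,"ty":0,"tz":0.005,"spin":0}
    - {"tx":-0.012,"ty":0,"tz":0.005,"spin":0}
    - {"tx":-0.012,"ty":0,"tz":0.005,"spin":0}
    - {"tx":-0.012,"ty":0,"tz":0.005,"spin":0}
    - {"tx":-0.012,"ty":0,"tz":0.005,"spin":0}
  grip: 1
  force: 15

```text
time_s: 7.15
tcp_pos: [0.5166, -0.2562, 0.0608]
ee_rot: [0.166, 1.565, -0.166]
wrist_force: [-0.5, -0.3, 0.5]
finger_gap: 0.0366
```

```bash
python3 -c "
from h import *
togo((.5165,-.2565,.06))"
```

```text
tcp [ 0.5166 -0.2562  0.0608] zang -12.11 down [-1.e-04  1.e-04 -1.e+00] units [ 0.005 -0.002 -0.   ] F [-0.52 -0.27  0.48] gap 0.0366 t 7.15 q [-0.55  0.08  1.93 -0.    1.13 -0.34]
```

Call:
jog_arm:
  moves:
    - {"tx":-0.03,"ty":0,"tz":0,"spin":0}
    - {"tx":-0.1,"ty":0,"tz":0,"spin":0}
    - {"tx":-0.25,"ty":0,"tz":0,"spin":0}
    - {"tx":-0.45,"ty":0,"tz":0,"spin":0}
    - {"tx":-0.65,"ty":0,"tz":0,"spin":0}
    - {"tx":-0.85,"ty":0,"tz":0,"spin":0}
    - {"tx":-0.95,"ty":0,"tz":0,"spin":0}
    - {"tx":-1,"ty":0,"tz":0,"spin":0}

```text
time_s: 7.95
tcp_pos: [0.5175, -0.2567, 0.2135]
ee_rot: [0.165, 1.561, -0.167]
wrist_force: [0.2, -0.2, -0.1]
finger_gap: 0.0003
```

Run:
```python
from h import *
np.set_printoptions(precision=4,suppress=True)
togo((.51,.19,.20))
c=r.camera('scene'); p=r.sense()['tcp_pos']
hsv=cv2.cvtColor(c['pixels'],cv2.COLOR_RGB2HSV); W=cloud(c)
m=(abs(hsv[...,0].astype(int)-110)<14)&(hsv[...,1]>100)&(np.linalg.norm(W-p,axis=2)<.05)
P=W[m]; print('blue px',m.sum(),P.mean(0),P.min(0),P.max(0)); print('top',disc(c,p[:2],.025,p[2]+.009,p[2]+.02))
A=c['pixels'][150:320,160:400,::-1]; cv2.imwrite('pics/c3.png',cv2.resize(A,None,fx=3.3,fy=3.3,interpolation=3))
# plate geometry, finer: dark plate pixels
for n in('scene','top'):
    c=r.camera(n); W=cloud(c); px=c['pixels'].astype(int); g=px.mean(2); Z=W[...,2]
    # line & ring from plane z=.118 rays
    K=c['mtx']; Rm=rot(c['orientation']); h,w=g.shape; v,u=np.mgrid[:h,:w]
    d=np.stack([(u-K[0,2])/K[0,0],(v-K[1,2])/K[1,1],np.ones_like(g)],-1)@Rm.T; e=np.array(c['eye'])
    X=e+d*((.118-e[2])/d[...,2])[...,None]
    m0=(abs(X[...,0]-.507)<.028)&(Z>.114)&(Z<.123)
    for nm,lo,hi in(('line',.03,.075),):
        m=m0&(X[...,1]>lo)&(X[...,1]<hi); wgt=np.clip(g-np.median(g[m])-8,0,None)*m
        x,y,k=X[...,0][m],X[...,1][m],wgt[m]; A=np.polyfit(x,y,1,w=np.sqrt(k)); print(n,nm,'y@.505',np.polyval(A,.505),'slope',A[0],np.sum(k*x)/k.sum())
    np.save('pics/'+n+'X.npy',X); np.save('pics/'+n+'g.npy',c['pixels'])
    m=(abs(X[...,0]-.509)<.045)&(abs(X[...,1]-.19)<.045)
    vv,uu=np.where(m); print(n,'ringbox',uu.min(),uu.max(),vv.min(),vv.max())
```

```text
tcp [ 0.5175 -0.2567  0.2135] zang -12.11 down [ 0.0032 -0.002  -1.    ] units [ 0.084  2.901 -0.674] F [ 0.21 -0.19 -0.05] gap 0.0003 t 7.95 q [-0.55 -0.05  1.79 -0.    1.4  -0.34]<stdin>:7: RuntimeWarning: Mean of empty slice.
  ret = um.true_divide(
Traceback (most recent call last):
ValueError: zero-size array to reduction operation minimum which has no identity
```

The gap reads 0, so the chamber isn't held. I'll look.

Run:
```python
from h import *
np.set_printoptions(precision=4,suppress=True)
c=r.camera('scene'); 
print('blue',disc(c,(.518,-.258),.028,.070,.085)); print('white',disc(c,(.505,-.332),.028,.070,.085))
A=c['pixels'][190:320,150:310,::-1]; cv2.imwrite('pics/c3.png',cv2.resize(A,None,fx=4,fy=4,interpolation=3))
```

```text
blue [  0.5194  -0.2562   0.5181  -0.254    0.0194   0.0742 198.    ]
white [  0.5036  -0.3279   0.5026  -0.3266   0.0192   0.0743 236.    ]
```

View pics/c3.png

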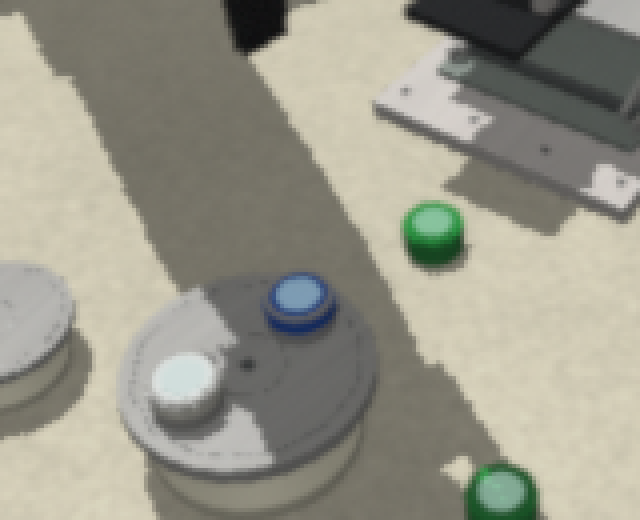

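Image: the blue chamber at crop (300,300) is undisturbed. The fingers were still closing when I lifted, so I'll repeat and wait for contact.

Call:
jog_arm:
  moves:
    - {"tx":0,"ty":0,"tz":0,"spin":0}
    - {"tx":0.1,"ty":0,"tz":0,"spin":0}
    - {"tx":0.2,"ty":0,"tz":0,"spin":0}
    - {"tx":0.35,"ty":0,"tz":0,"spin":0}
    - {"tx":0.55,"ty":0,"tz":0,"spin":0}
    - {"tx":0.75,"ty":0,"tz":0,"spin":0}
    - {"tx":0.93,"ty":0,"tz":0,"spin":0}
    - {"tx":1,"ty":0,"tz":0,"spin":0}
  grip: 0.25

```text
time_s: 8.85
tcp_pos: [0.5131, -0.2541, 0.0549]
ee_rot: [0.169, 1.573, -0.163]
wrist_force: [0.3, -0.3, -0.6]
finger_gap: 0.059
```

Call:
jog_arm:
  moves:
    - {"tx":0,"ty":0,"tz":0,"spin":0}
    - {"tx":0.005,"ty":0,"tz":0,"spin":0}
    - {"tx":0.005,"ty":0,"tz":0,"spin":0}
    - {"tx":0.005,"ty":0,"tz":0,"spin":0}
    - {"tx":0.005,"ty":0,"tz":0,"spin":0}
    - {"tx":0.005,"ty":0,"tz":0,"spin":0}
    - {"tx":0.005,"ty":0,"tz":0,"spin":0}
    - {"tx":0.005,"ty":0,"tz":0,"spin":0}
  grip: 1
  force: 20

```text
time_s: 9.65
tcp_pos: [0.5167, -0.2562, 0.0602]
ee_rot: [0.166, 1.564, -0.166]
wrist_force: [-0.6, -0.1, -0.9]
finger_gap: 0.006
```

Call:
jog_arm:
  moves:
    - {"tx":0,"ty":0,"tz":0,"spin":0}
    - {"tx":0,"ty":0,"tz":0,"spin":0}
    - {"tx":0,"ty":0,"tz":0,"spin":0}
    - {"tx":0,"ty":0,"tz":0,"spin":0}
    - {"tx":0,"ty":0,"tz":0,"spin":0}
    - {"tx":0,"ty":0,"tz":0,"spin":0}
    - {"tx":0,"ty":0,"tz":0,"spin":0}
    - {"tx":0,"ty":0,"tz":0,"spin":0}

```text
time_s: 10.45
tcp_pos: [0.5167, -0.2562, 0.0601]
ee_rot: [0.166, 1.564, -0.166]
wrist_force: [0.2, -0.9, 0.4]
finger_gap: 0.0005
```

Run:
```python
from h import *
np.set_printoptions(precision=4,suppress=True)
c=r.camera('scene'); 
print('blue',disc(c,(.518,-.258),.028,.070,.085)); print('white',disc(c,(.505,-.332),.028,.070,.085))
A=c['pixels'][200:330,150:310,::-1]; B=r.camera('top')['pixels'][190:270,310:400,::-1]
for p in ((.5167,-.2562,.0601),): print(proj(c,p))
a=cv2.resize(A,(640,520),interpolation=3)
cv2.imwrite('pics/c4.png',a); cv2.imwrite('pics/c4t.png',cv2.resize(B,None,fx=6,fy=6))
```

```text
blue [  0.5227  -0.2586   0.5188  -0.2558   0.0183   0.0738 158.    ]
white [  0.5033  -0.3278   0.5018  -0.326    0.0191   0.074  236.    ]
[223.8124 268.1555]
```

View pics/c4.png

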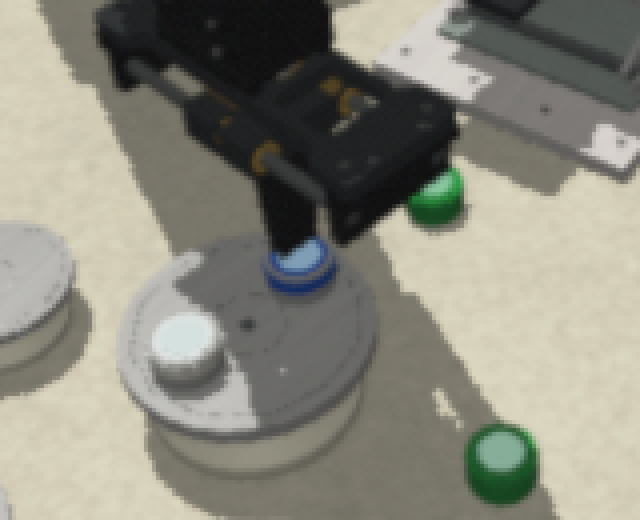

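The closed fingertips appear at crop (290,248), about 20 crop px higher than the commanded TCP projects (295,272). I'll check with depth where they really are.

Run:
```python
from h import *
np.set_printoptions(precision=4,suppress=True)
c=r.camera('scene'); W=cloud(c)
for v in range(240,276,3): print(v,[tuple(np.round(W[v,u]*1000).astype(int)) for u in (220,223,226,229)], c['pixels'][v,223])
t=r.camera('top'); T=cloud(t)
np.save('pics/t4.npy',t['pixels'])
for v in range(214,234,3): print(v,[tuple(np.round(T[v,u]*1000).astype(int)) for u in range(330,354,4)])
```

```text
240 [(np.int64(547), np.int64(-289), np.int64(180)), (np.int64(537), np.int64(-270), np.int64(160)), (np.int64(531), np.int64(-255), np.int64(144)), (np.int64(579), np.int64(-301), np.int64(204))] [22 22 23]
243 [(np.int64(551), np.int64(-294), np.int64(177)), (np.int64(557), np.int64(-293), np.int64(180)), (np.int64(530), np.int64(-254), np.int64(135)), (np.int64(581), np.int64(-305), np.int64(201))] [58 60 59]
246 [(np.int64(527), np.int64(-269), np.int64(138)), (np.int64(558), np.int64(-296), np.int64(175)), (np.int64(564), np.int64(-295), np.int64(177)), (np.int64(569), np.int64(-292), np.int64(178))] [42 43 43]
249 [(np.int64(526), np.int64(-270), np.int64(131)), (np.int64(527), np.int64(-262), np.int64(124)), (np.int64(527), np.int64(-254), np.int64(118)), (np.int64(573), np.int64(-298), np.int64(177))] [18 16 18]
252 [(np.int64(525), np.int64(-270), np.int64(122)), (np.int64(525), np.int64(-261), np.int64(115)), (np.int64(526), np.int64(-254), np.int64(109)), (np.int64(456), np.int64(-164), np.int64(-2))] [19 16 18]
255 [(np.int64(523), np.int64(-269), np.int64(112)), (np.int6
[... 2945 characters left out ...]
(np.int64(466), np.int64(-180), np.int64(456)), (np.int64(507), np.int64(-234), np.int64(52)), (np.int64(486), np.int64(-220), np.int64(263)), (np.int64(486), np.int64(-231), np.int64(260)), (np.int64(485), np.int64(-239), np.int64(272)), (np.int64(481), np.int64(-244), np.int64(308))]
232 [(np.int64(459), np.int64(-180), np.int64(454)), (np.int64(459), np.int64(-188), np.int64(457)), (np.int64(459), np.int64(-197), np.int64(457)), (np.int64(478), np.int64(-230), np.int64(262)), (np.int64(478), np.int64(-241), np.int64(263)), (np.int64(478), np.int64(-250), np.int64(266))]<stdin>:4: RuntimeWarning: invalid value encountered in cast
<stdin>:7: RuntimeWarning: invalid value encountered in cast
```

Run:
```python
from h import *
np.set_printoptions(precision=1,suppress=True)
c=r.camera('scene'); z=np.array([.978,-.21,0]);y=np.array([.21,.978,0])
for zz in (.0582,.066,.074):
  for s in(-1,1):
    print(zz,s,[proj(c,np.array([.5153,-.2563,zz])+s*a*z+b*y) for a in(.0475,.0595) for b in(-.01,.01)])
# actual tip bottom now
im=c['pixels']; print(r.grip_point_offset)
W=cloud(c); T=r.sense()['tcp_pos']
dark=(im.max(2)<45)&(np.hypot(W[...,0]-T[0],W[...,1]-T[1])<.04)&(W[...,2]>.03)&(W[...,2]<.12)
print(np.sort(W[dark][:,2])[:15]*1000, np.argwhere(dark)[-8:])
```

```text
0.0582 -1 [array([204.8, 260.1]), array([212.2, 255.1]), array([201.2, 257.4]), array([208.5, 252.4])]
0.0582 1 [array([235.4, 283.2]), array([242.8, 277.5]), array([239.5, 286.3]), array([246.9, 280.5])]
0.066 -1 [array([204.3, 257.5]), array([211.7, 252.4]), array([200.7, 254.8]), array([208.1, 249.8])]
0.066 1 [array([235.1, 280.5]), array([242.5, 274.8]), array([239.3, 283.7]), array([246.7, 277.9])]
0.074 -1 [array([203.8, 254.8]), array([211.3, 249.7]), array([200.2, 252.1]), array([207.6, 247.1])]
0.074 1 [array([234.8, 277.8]), array([242.2, 272.1]), array([239. , 280.9]), array([246.4, 275.1])]
-0.0188
[85.3 85.9 86.2 86.3 86.4 86.9 87.2 87.4 88.  88.1 88.4 89.  89.2 89.3
 90.4] [[261 220]
 [261 221]
 [261 222]
 [261 223]
 [262 219]
 [262 220]
 [262 221]
 [262 222]]
```

Depth and projection agree that the visible fingertips sit about 19 mm above the reported TCP: expected (235,283), seen (237,277). So the fingers closed above the chamber. I'll raise, reopen and go lower by the measured offset, in small steps.

Call:
jog_arm:
  moves:
    - {"tx":-0.2,"ty":0,"tz":0,"spin":0}
    - {"tx":-0.2,"ty":0,"tz":0,"spin":0}
    - {"tx":-0.2,"ty":0,"tz":0,"spin":0}
    - {"tx":-0.2,"ty":0,"tz":0,"spin":0}
    - {"tx":-0.2,"ty":0,"tz":0,"spin":0}
    - {"tx":-0.2,"ty":0,"tz":0,"spin":0}
    - {"tx":-0.2,"ty":0,"tz":0,"spin":0}
    - {"tx":-0.2,"ty":0,"tz":0,"spin":0}
  grip: 0.25

```text
time_s: 11.5
tcp_pos: [0.5165, -0.2561, 0.0898]
ee_rot: [0.166, 1.565, -0.166]
wrist_force: [-0.0, -0.2, 0.6]
finger_gap: 0.059
```

Call:
jog_arm:
  moves:
    - {"tx":0,"ty":0,"tz":0,"spin":0}
    - {"tx":0,"ty":0,"tz":0,"spin":0}
    - {"tx":0.05,"ty":0,"tz":0,"spin":0}
    - {"tx":0.1,"ty":0,"tz":0,"spin":0}
    - {"tx":0.15,"ty":0,"tz":0,"spin":0}
    - {"tx":0.19,"ty":0,"tz":0,"spin":0}
    - {"tx":0.21,"ty":0,"tz":0,"spin":0}
    - {"tx":0.21,"ty":0,"tz":0,"spin":0}

```text
time_s: 12.3
tcp_pos: [0.5162, -0.2559, 0.0577]
ee_rot: [0.166, 1.566, -0.166]
wrist_force: [-1.0, 0.0, 0.3]
finger_gap: 0.0711
```

Run:
```python
from h import *
np.set_printoptions(precision=4,suppress=True)
togo((.5165,-.2565,.043))
c=r.camera('scene'); print(disc(c,(.518,-.258),.021,.070,.076))
s=r.sense(); T=s['tcp_pos']; M=rot(s['ee_rot']); gap=s['finger_gap']/2
A=cv2.resize(c['pixels'][220:300,170:270,::-1],None,fx=6,fy=6,interpolation=3)
for dz,col in((0,(0,0,255)),(.01,(0,255,255)),(.019,(0,255,0))):
  for sg in(-1,1):
    for a in(0,.012):
      for b in(-.01,.01):
        p=proj(c,T+sg*(gap+a)*M[:,2]+b*M[:,1]+[0,0,dz]); cv2.circle(A,tuple(((p-[170,220]+.5)*6).astype(int)),2,col,-1)
cv2.imwrite('pics/c5.png',A)
```

```text
tcp [ 0.5162 -0.2559  0.0577] zang -12.11 down [-0.0013  0.0008 -1.    ] units [ 0.098 -0.003  0.003] F [-0.95  0.03  0.29] gap 0.0711 t 12.3 q [-0.55  0.08  1.93 -0.    1.13 -0.34]
[  0.5178  -0.2581   0.517   -0.2562   0.0187   0.0742 161.    ]
```

View pics/c5.png

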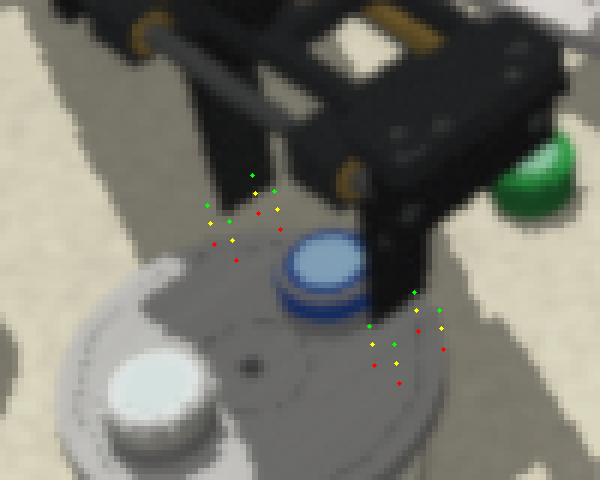

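Image: the fingertips at (230,210) and (380,320) match the green marks, which are 19 mm above the reported TCP. I'll plan with the finger end at TCP+19 mm, go down to TCP 0.041 and close.

Call:
jog_arm:
  moves:
    - {"tx":0.03,"ty":0,"tz":0,"spin":0}
    - {"tx":0.06,"ty":0,"tz":0,"spin":0}
    - {"tx":0.09,"ty":0,"tz":0,"spin":0}
    - {"tx":0.105,"ty":0,"tz":0,"spin":0}
    - {"tx":0.115,"ty":0,"tz":0,"spin":0}
    - {"tx":0.115,"ty":0,"tz":0,"spin":0}
    - {"tx":0.115,"ty":0,"tz":0,"spin":0}
    - {"tx":0.115,"ty":0,"tz":0,"spin":0}

```text
time_s: 13.15
tcp_pos: [0.5168, -0.2563, 0.0416]
ee_rot: [0.166, 1.564, -0.166]
wrist_force: [-0.1, -0.3, -0.2]
finger_gap: 0.0713
```

Call:
jog_arm:
  moves:
    - {"tx":0,"ty":0,"tz":0,"spin":0}
    - {"tx":0,"ty":0,"tz":0,"spin":0}
    - {"tx":0,"ty":0,"tz":0,"spin":0}
    - {"tx":0,"ty":0,"tz":0,"spin":0}
    - {"tx":0,"ty":0,"tz":0,"spin":0}
    - {"tx":0,"ty":0,"tz":0,"spin":0}
    - {"tx":0,"ty":0,"tz":0,"spin":0}
    - {"tx":0,"ty":0,"tz":0,"spin":0}
  grip: 1
  force: 20

```text
time_s: 13.95
tcp_pos: [0.5167, -0.2562, 0.0414]
ee_rot: [0.166, 1.564, -0.166]
wrist_force: [0.0, -0.5, 0.0]
finger_gap: 0.0348
```

Run:
```python
from h import *
np.set_printoptions(precision=4,suppress=True)
togo((.5165,-.2565,.041))
c=r.camera('scene'); print(disc(c,(.518,-.258),.021,.070,.076))
A=cv2.resize(c['pixels'][220:300,170:270,::-1],None,fx=6,fy=6,interpolation=3)
cv2.imwrite('pics/c6.png',A)
```

```text
tcp [ 0.5167 -0.2562  0.0414] zang -12.11 down [ 0.0001 -0.     -1.    ] units [ 0.003 -0.002 -0.001] F [ 0.01 -0.51  0.05] gap 0.0348 t 13.95 q [-0.55  0.1   1.94  0.    1.1  -0.34]
[  0.5124  -0.2605   0.5181  -0.2579   0.021    0.0738 101.    ]
```

Call:
jog_arm:
  moves:
    - {"tx":0,"ty":0,"tz":0,"spin":0}
    - {"tx":0,"ty":0,"tz":0,"spin":0}
    - {"tx":-0.01,"ty":0,"tz":0,"spin":0}
    - {"tx":-0.03,"ty":0,"tz":0,"spin":0}
    - {"tx":-0.07,"ty":0,"tz":0,"spin":0}
    - {"tx":-0.12,"ty":0,"tz":0,"spin":0}
    - {"tx":-0.16,"ty":0,"tz":0,"spin":0}
    - {"tx":-0.2,"ty":0,"tz":0,"spin":0}

```text
time_s: 14.8
tcp_pos: [0.5169, -0.2564, 0.0723]
ee_rot: [0.166, 1.564, -0.166]
wrist_force: [0.9, -0.2, -0.2]
finger_gap: 0.035
```

Run:
```python
from h import *
np.set_printoptions(precision=4,suppress=True)
togo((.5165,-.2565,.21))
c=r.camera('scene')
A=cv2.resize(c['pixels'][200:310,160:290,::-1],None,fx=5,fy=5,interpolation=3)
cv2.imwrite('pics/c6.png',A)
```

```text
tcp [ 0.5169 -0.2564  0.0723] zang -12.11 down [ 0.0007 -0.0005 -1.    ] units [-0.918 -0.002 -0.002] F [ 0.94 -0.18 -0.25] gap 0.035 t 14.8 q [-0.55  0.07  1.92 -0.    1.15 -0.34]
```

View pics/c6.png

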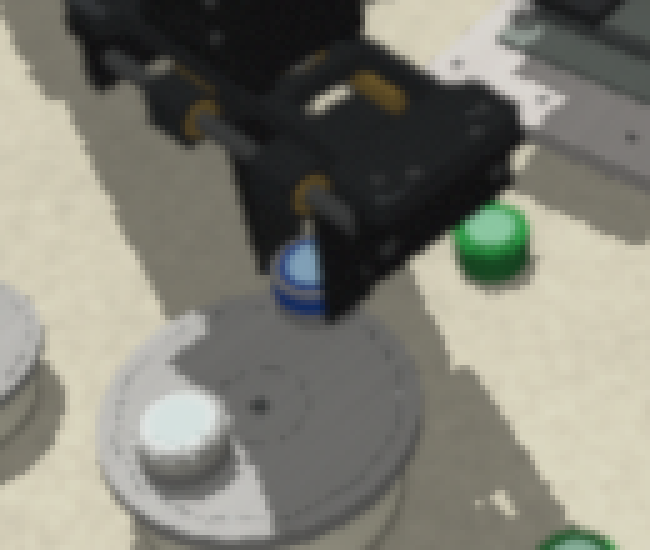

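Image: the chamber is held and clear of the disc at (305,275), and the white one is still in place at (183,430). I'll lift further and meanwhile fit the plate and jack geometry from the arm-free first pictures.

Call:
jog_arm:
  moves:
    - {"tx":-0.1,"ty":0,"tz":0,"spin":0}
    - {"tx":-0.2,"ty":0.05,"tz":0,"spin":0}
    - {"tx":-0.35,"ty":0.1,"tz":0,"spin":0}
    - {"tx":-0.5,"ty":0.2,"tz":0,"spin":0}
    - {"tx":-0.65,"ty":0.35,"tz":0,"spin":0}
    - {"tx":-0.75,"ty":0.5,"tz":0,"spin":0}
    - {"tx":-0.8,"ty":0.6,"tz":0,"spin":0}
    - {"tx":-0.8,"ty":0.65,"tz":0,"spin":0}

```text
time_s: 15.65
tcp_pos: [0.5382, -0.1598, 0.1936]
ee_rot: [0.164, 1.561, -0.165]
wrist_force: [-0.3, -0.6, -1.3]
finger_gap: 0.0353
```

```bash
cat > fit.py <<'E'
from h import *
from scipy.optimize import minimize
from scipy.ndimage import map_coordinates
def projv(c,P):
    q=(P-np.array(c['eye']))@rot(c['orientation'])@c['mtx'].T; return q[...,:2]/q[...,2:]
def samp(c,g,P):
    p=projv(c,P); return map_coordinates(g,[p[...,1],p[...,0]],order=1)
th=np.linspace(0,2*np.pi,72,endpoint=False)
def circ3(x,y,rho,z): return np.stack([x+rho*np.cos(th),y+rho*np.sin(th),np.full_like(th,z)],-1)
def fit_ring(c,g,xy,z=.118):
    def f(p): return -(samp(c,g,circ3(p[0],p[1],p[2],z)).mean()-.5*samp(c,g,circ3(p[0],p[1],p[2]+.006,z)).mean())
    best=min((minimize(f,[xy[0]+a,xy[1]+b,rr],method='Nelder-Mead',options=dict(initial_simplex=np.array([[xy[0]+a,xy[1]+b,rr]]*4)+np.vstack([np.zeros(3),np.eye(3)*.004]))) for a in(-.005,.005) for b in(-.006,.006) for rr in(.022,.026)),key=lambda s:s.fun)
    return best.x,best.fun
def edge(c,g,p0,u,n,L,w,z,sign,nk=25):
    "fit straight edge near p0, along u; profile along n; sign=+1 dark->bright. returns offset along n at p0 and angle(deg) correction"
    s=np.linspace(-L,L,nk); t=np.linspace(-w,w,81)
    P=np.array([*p0,z])+s[:,None,None]*np.r_[u,0]+t[None,:,None]*np.r_[n,0]
    G=np.gradient(samp(c,g,P),axis=1)*sign
    return s,t,G
def line_fit(s,t,V):
    from numpy import polyfit
    k=V.argmax(1); o=t[k]; 
    for _ in range(4):
        a=np.polyfit(s,o,1); res=o-np.polyval(a,s); keep=abs(res)<max(1.5*np.std(res),.0008); s,o=s[keep],o[keep]
    return np.polyval(a,0),np.degrees(np.arctan(a[0])),len(s)
E
python3 - <<'E'
from fit import *
np.set_printoptions(precision=4,suppress=True)
ang=np.radians(86.3); u=np.array([np.cos(ang),np.sin(ang)]); n=np.array([-u[1],u[0]]) # n = -plate x
for nm in('scene','top'):
    c=r.camera(nm); g=cv2.cvtColor(cv2.imread(f'pics/{nm}.png'),cv2.COLOR_BGR2GRAY).astype(float)
    print(nm,'ring',fit_ring(c,g,(.509,.188)))
    # white line: ridge
    p0=np.array([.502,.05]); s=np.linspace(-.03,.03,25); t=np.linspace(-.015,.015,81)
    P=np.array([*p0,.118])+s[:,None,None]*np.r_[n,0]+t[None,:,None]*np.r_[u,0]; V=samp(c,g,P)
    V=cv2.GaussianBlur(V,(11,1),0); o=line_fit(s,t,V); print('line',o,p0+o[0]*u)
    # plate long edges
    for sg in(1,-1):
        for cy in (.03,.10):
            p=np.array([.502,.05])+u*(cy-.02)+sg*n*.04; S=edge(c,g,p,u,n*sg,.03,.008,.118,1); o=line_fit(*S); print('side',sg,cy,o,p+sg*n*o[0])
    # jack outer edge, both sides; bright -> darker
    for xx in(.58,.462):
        p=np.array([xx,.186]); S=edge(c,g,p,n,u,.012,.02,.110,-1,15); o=line_fit(*S); print('jackedge',xx,o,p+u*o[0])
    for sg in(1,-1):
        p=np.array([.515,.075])+sg*n*.08; S=edge(c,g,p,u,n*sg,.06,.012,.110,-1); o=line_fit(*S); print('jackside',sg,o,p+sg*n*o[0])
E
```

```text
scene ring (array([0.5216, 0.1779, 0.0081]), np.float64(-114.73049202034136))
line (np.float64(-0.0009881815186954367), np.float64(-0.11466690688042207), 22) [0.5019 0.049 ]
side 1 0.03 (np.float64(-0.007794335704502275), np.float64(0.49596203555279694), 22) [0.4705 0.0621]
side 1 0.1 (np.float64(-0.007905263157894735), np.float64(-0.1025426726430123), 19) [0.4751 0.1319]
side -1 0.03 (np.float64(-0.002632353062828308), np.float64(2.5598151793411668), 21) [0.5399 0.0576]
side -1 0.1 (np.float64(-0.001987845804988662), np.float64(5.537139788114452), 16) [0.5451 0.1274]
jackedge 0.58 (np.float64(0.018032507739938083), np.float64(-9.131205764728058), 10) [0.5812 0.204 ]
jackedge 0.462 (np.float64(-0.001033333333333334), np.float64(18.970407808486545), 15) [0.4619 0.185 ]
jackside 1 (np.float64(0.009060289937464468), np.float64(3.1628718743260595), 15) [0.4261 0.0807]
jackside -1 (np.float64(0.0009741002117148913), np.float64(-1.491698344577351), 22) [0.5958 0.0698]
top ring (array([0.5144, 0.1951, 0.0015]), np.float64(-102.17289370225606))
line (np.float64(-0.00396), np.float64(-0.5553109361572085), 25) [0.5017 0.046 ]
side 1 0.03 (np.float64(-0.006199999999999999), np.float64(3.0565804481494347), 15) [0.4689 0.0622]
side 1 0.1 (np.float64(-0.006322573116475823), np.float64(3.6886367051488422), 16) [0.4736 0.132 ]
side -1 0.03 (np.float64(0.005757576027427756), np.float64(-2.234470822748484), 18) [0.5483 0.057 ]
side -1 0.1 (np.float64(0.005167795687214116), np.float64(0.884763204304612), 16) [0.5522 0.1269]
jackedge 0.58 (np.float64(0.0009024896265560176), np.float64(-30.8733525166554), 9) [0.5801 0.1869]
jackedge 0.462 (np.float64(-0.0007666666666666663), np.float64(-1.3127984969750186), 15) [0.462  0.1852]
jackside 1 (np.float64(0.0032570141784820693), np.float64(-0.7666377203466238), 24) [0.4319 0.0804]
jackside -1 (np.float64(0.0006227490585415967), np.float64(-0.042957115242275024), 14) [0.5955 0.0698]
```

Run:
```python
from fit import *
np.set_printoptions(precision=4,suppress=True)
s=1700; ys=np.arange(.25,-.08,-1/s); xs=np.arange(.40,.63,1/s)
out=[]
for nm in('scene','top'):
    c=r.camera(nm); g=cv2.imread(f'pics/{nm}.png')
    Y,X=np.meshgrid(ys,xs,indexing='ij'); p=projv(c,np.stack([X,Y,np.full_like(X,.118)],-1)).astype(np.float32)
    o=cv2.remap(g,p[...,0],p[...,1],cv2.INTER_CUBIC)
    for y in np.arange(-.05,.25,.05): cv2.line(o,(0,int((.25-y)*s)),(8,int((.25-y)*s)),(0,0,255),1)
    for x in np.arange(.45,.63,.05): cv2.line(o,(int((x-.4)*s),0),(int((x-.4)*s),8),(0,0,255),1)
    out.append(o)
    gg=cv2.cvtColor(g,cv2.COLOR_BGR2GRAY).astype(float)
    best=None
    for rho in np.arange(.0215,.030,.0005):
        for x in np.arange(.498,.520,.0005):
            for y in np.arange(.178,.200,.0005):
                v=samp(c,gg,circ3(x,y,rho,.118)).mean()-samp(c,gg,circ3(x,y,rho+.005,.118)).mean()
                if best is None or v>best[0]: best=(v,x,y,rho)
    print(nm,best)
cv2.imwrite('pics/o.png',np.hstack(out)); print(out[0].shape)
```

```text
scene (np.float64(35.06520288908971), np.float64(0.5175000000000001), np.float64(0.1895), np.float64(0.024))
top (np.float64(22.598606351670455), np.float64(0.5165), np.float64(0.1855), np.float64(0.0245))
(562, 391, 3)
```

View pics/o.png

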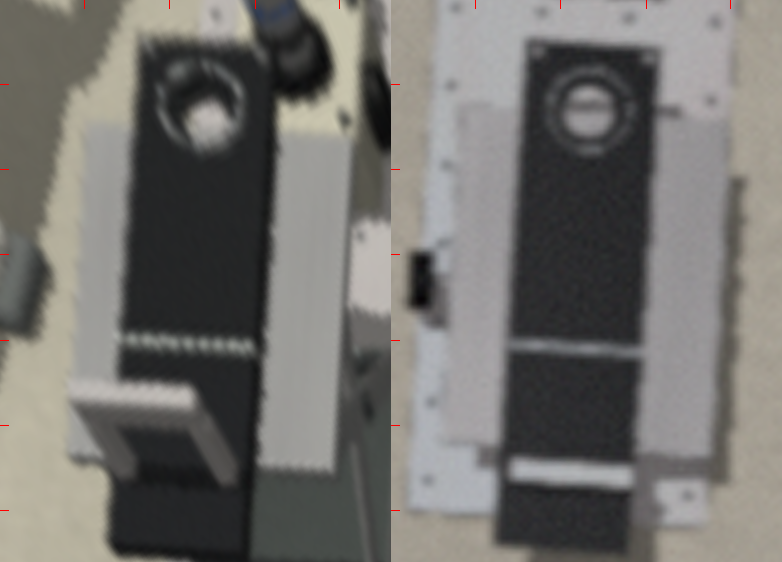

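Ortho views: the ring is at (201,107) in scene and (590,108) in top, giving a pocket at (0.517, 0.187). The line's middle is at (0.509, 0.0475), the plate's yaw about 86.7°, and the jack edge's middle about (0.521, 0.186). I'll carry the chamber over.

Call:
jog_arm:
  moves:
    - {"tx":0,"ty":0.08,"tz":-0.02,"spin":0}
    - {"tx":0,"ty":0.22,"tz":-0.06,"spin":0}
    - {"tx":0,"ty":0.4,"tz":-0.11,"spin":0}
    - {"tx":0,"ty":0.55,"tz":-0.15,"spin":0}
    - {"tx":0,"ty":0.7,"tz":-0.2,"spin":0}
    - {"tx":0,"ty":0.8,"tz":-0.23,"spin":0}
    - {"tx":0,"ty":0.9,"tz":-0.26,"spin":0}
    - {"tx":0,"ty":1,"tz":-0.3,"spin":0}

```text
time_s: 16.65
tcp_pos: [0.5245, -0.004, 0.1911]
ee_rot: [0.166, 1.565, -0.167]
wrist_force: [0.1, -0.3, -0.6]
finger_gap: 0.0351
```

Call:
jog_arm:
  moves:
    - {"tx":0,"ty":0.15,"tz":-0.04,"spin":0}
    - {"tx":0,"ty":0.3,"tz":-0.08,"spin":0}
    - {"tx":0,"ty":0.45,"tz":-0.12,"spin":0}
    - {"tx":0,"ty":0.6,"tz":-0.16,"spin":0}
    - {"tx":0,"ty":0.75,"tz":-0.2,"spin":0}
    - {"tx":0,"ty":0.88,"tz":-0.25,"spin":0}
    - {"tx":0,"ty":0.96,"tz":-0.28,"spin":0}
    - {"tx":0,"ty":1,"tz":-0.3,"spin":0}

```text
time_s: 17.45
tcp_pos: [0.5118, 0.1523, 0.1913]
ee_rot: [0.165, 1.565, -0.165]
wrist_force: [0.3, -1.2, -0.4]
finger_gap: 0.0351
```

```bash
python3 -c "
from h import *
togo((.517,.187,.15))"
```

```text
tcp [0.5118 0.1523 0.1913] zang -12.06 down [-2.e-04 -2.e-04 -1.e+00] units [ 0.275  0.233 -0.015] F [ 0.26 -1.17 -0.37] gap 0.0351 t 17.45 q [ 0.19 -0.13  1.91 -0.    1.37  0.4 ]
```

Call:
jog_arm:
  moves:
    - {"tx":0,"ty":0.08,"tz":0,"spin":0}
    - {"tx":0.05,"ty":0.17,"tz":-0.01,"spin":0}
    - {"tx":0.15,"ty":0.233,"tz":-0.015,"spin":0}
    - {"tx":0.27,"ty":0.233,"tz":-0.015,"spin":0}
    - {"tx":0.37,"ty":0.233,"tz":-0.015,"spin":0}
    - {"tx":0.45,"ty":0.233,"tz":-0.015,"spin":0}
    - {"tx":0.5,"ty":0.233,"tz":-0.015,"spin":0}
    - {"tx":0.5,"ty":0.233,"tz":-0.015,"spin":0}

```text
time_s: 18.25
tcp_pos: [0.5164, 0.1856, 0.1147]
ee_rot: [0.166, 1.567, -0.167]
wrist_force: [0.0, -0.2, -1.1]
finger_gap: 0.0349
```

Run:
```python
from fit import *
np.set_printoptions(precision=4,suppress=True)
togo((.517,.187,.1014)); T=r.sense()['tcp_pos']
ims=[]
for nm in('scene','top'):
    c=r.camera(nm); W=cloud(c); hsv=cv2.cvtColor(c['pixels'],cv2.COLOR_RGB2HSV)
    m=(abs(hsv[...,0].astype(int)-110)<14)&(hsv[...,1]>90)&(abs(W[...,0]-T[0])<.05)&(abs(W[...,1]-T[1])<.05)
    P=W[m]
    if len(P): print(nm,m.sum(),P.mean(0),P.min(0),P.max(0))
    print(disc(c,T[:2],.024,T[2]+.0126+.016,T[2]+.0126+.026))
    p=proj(c,[T[0],T[1],.12]).astype(int); k=38
    A=cv2.resize(c['pixels'][p[1]-k:p[1]+k,p[0]-k:p[0]+k,::-1],None,fx=5.2,fy=5.2,interpolation=3)
    for (x,y,rho,z,col) in((.517,.187,.0205,.118,(0,255,0)),(T[0],T[1],.018,T[2]+.0326,(0,0,255))):
        q=projv(c,circ3(x,y,rho,z)); 
        for a in q[::3]: cv2.circle(A,tuple(((a-p+k+.5)*5.2).astype(int)),1,col,-1)
    ims.append(A)
cv2.imwrite('pics/p.png',np.hstack(ims))
```

```text
tcp [0.5164 0.1856 0.1147] zang -12.13 down [-0.0027 -0.0007 -1.    ] units [0.088 0.01  0.002] F [ 0.   -0.2  -1.12] gap 0.0349 t 18.25 q [ 0.25 -0.04  1.95 -0.    1.23  0.46]
scene 45 [0.5183 0.1741 0.1434] [0.502  0.1665 0.1365] [0.5352 0.1916 0.1492]
[ 0.5134  0.1818  0.5173  0.1848  0.023   0.1475 85.    ]
top 9 [0.4767 0.1903 0.32  ] [0.4685 0.1672 0.3136] [0.4819 0.2083 0.3278]
None
```

View pics/p.png

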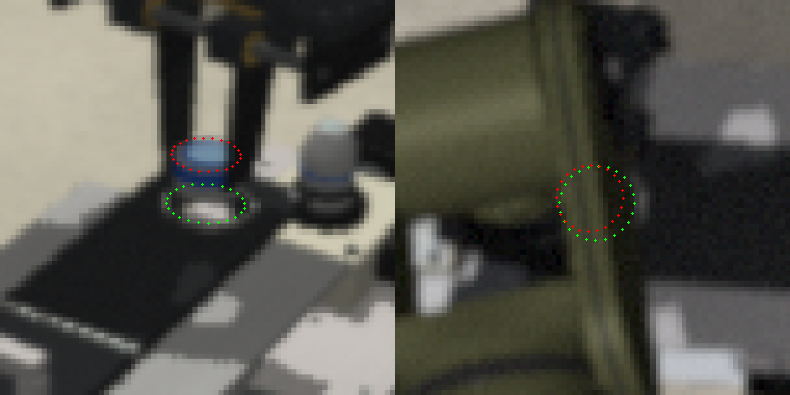

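Scene panel: the chamber's top at (206,155) sits over the ring at (207,203) to within about 0.5 mm laterally. The top view is hidden by the arm. I'll lower gently while watching the force.

Call:
jog_arm:
  moves:
    - {"tx":0.01,"ty":0.005,"tz":0.002,"spin":0}
    - {"tx":0.02,"ty":0.01,"tz":0.002,"spin":0}
    - {"tx":0.03,"ty":0.01,"tz":0.002,"spin":0}
    - {"tx":0.04,"ty":0.01,"tz":0.002,"spin":0}
    - {"tx":0.05,"ty":0.01,"tz":0.002,"spin":0}
    - {"tx":0.06,"ty":0.01,"tz":0.002,"spin":0}
    - {"tx":0.07,"ty":0.01,"tz":0.002,"spin":0}
    - {"tx":0.075,"ty":0.01,"tz":0.002,"spin":0}

```text
time_s: 19.15
tcp_pos: [0.5177, 0.1873, 0.1048]
ee_rot: [0.166, 1.565, -0.166]
wrist_force: [0.1, 0.1, -1.1]
finger_gap: 0.0355
```

```bash
python3 -c "
from h import *
togo((.517,.187,.1014))
c=r.camera('scene');T=r.sense()['tcp_pos']; print(disc(c,T[:2],.024,.128,.150))"
```

```text
tcp [0.5177 0.1873 0.1048] zang -12.11 down [-3.e-04 -1.e-04 -1.e+00] units [ 0.023 -0.003 -0.004] F [ 0.13  0.08 -1.06] gap 0.0355 t 19.15 q [ 0.25 -0.02  1.95 -0.    1.21  0.46]
[5.15397076e-01 1.82060607e-01 5.18106222e-01 1.85412586e-01
 2.37891618e-02 1.37521080e-01 1.27000000e+02]
```

Call:
jog_arm:
  moves:
    - {"tx":0.004,"ty":0,"tz":-0.003,"spin":0}
    - {"tx":0.008,"ty":0,"tz":-0.003,"spin":0}
    - {"tx":0.012,"ty":0,"tz":-0.003,"spin":0}
    - {"tx":0.015,"ty":0,"tz":-0.003,"spin":0}
    - {"tx":0.018,"ty":0,"tz":-0.003,"spin":0}
    - {"tx":0.02,"ty":0,"tz":-0.003,"spin":0}
    - {"tx":0.02,"ty":0,"tz":-0.003,"spin":0}
    - {"tx":0.02,"ty":0,"tz":-0.003,"spin":0}

```text
time_s: 20.0
tcp_pos: [0.5174, 0.1875, 0.1021]
ee_rot: [0.166, 1.564, -0.166]
wrist_force: [0.5, 0.0, -1.3]
finger_gap: 0.0352
```

```bash
python3 -c "
from h import *
togo((.517,.187,.1014))
c=r.camera('scene');T=r.sense()['tcp_pos']; print(disc(c,T[:2],.024,.128,.150))"
```

```text
tcp [0.5174 0.1875 0.1021] zang -12.11 down [ 0.  0. -1.] units [ 0.005 -0.004 -0.002] F [ 0.5   0.04 -1.33] gap 0.0352 t 20.0 q [ 0.25 -0.02  1.96  0.    1.21  0.46]
[5.13071970e-01 1.83467816e-01 5.17507136e-01 1.86618030e-01
 2.39129886e-02 1.35047612e-01 1.20000000e+02]
```

Call:
jog_arm:
  moves:
    - {"tx":0.003,"ty":0,"tz":0,"spin":0}
    - {"tx":0.006,"ty":0,"tz":0,"spin":0}
    - {"tx":0.006,"ty":0,"tz":0,"spin":0}
    - {"tx":0.006,"ty":0,"tz":0,"spin":0}
    - {"tx":0.006,"ty":0,"tz":0,"spin":0}
    - {"tx":0.006,"ty":0,"tz":0,"spin":0}
    - {"tx":0.006,"ty":0,"tz":0,"spin":0}
    - {"tx":0.006,"ty":0,"tz":0,"spin":0}

```text
time_s: 20.85
tcp_pos: [0.5174, 0.1875, 0.1014]
ee_rot: [0.166, 1.564, -0.166]
wrist_force: [-0.2, -0.8, 1.2]
finger_gap: 0.0348
```

Call:
jog_arm:
  moves:
    - {"tx":0,"ty":0,"tz":0,"spin":0}
    - {"tx":0,"ty":0,"tz":0,"spin":0}
    - {"tx":0,"ty":0,"tz":0,"spin":0}
    - {"tx":0,"ty":0,"tz":0,"spin":0}
    - {"tx":0,"ty":0,"tz":0,"spin":0}
    - {"tx":0,"ty":0,"tz":0,"spin":0}
    - {"tx":-0.02,"ty":0,"tz":0,"spin":0}
    - {"tx":-0.1,"ty":0,"tz":0,"spin":0}
  grip: 0.45

```text
time_s: 21.65
tcp_pos: [0.5163, 0.1872, 0.1152]
ee_rot: [0.165, 1.567, -0.167]
wrist_force: [0.4, 0.1, 0.7]
finger_gap: 0.0524
```

Call:
jog_arm:
  moves:
    - {"tx":-0.1,"ty":0,"tz":0,"spin":0}
    - {"tx":-0.25,"ty":0,"tz":0,"spin":0}
    - {"tx":-0.45,"ty":-0.1,"tz":0,"spin":0}
    - {"tx":-0.6,"ty":-0.3,"tz":0,"spin":-0.09}
    - {"tx":-0.6,"ty":-0.5,"tz":0,"spin":-0.18}
    - {"tx":-0.6,"ty":-0.7,"tz":0,"spin":-0.27}
    - {"tx":-0.6,"ty":-0.9,"tz":0.05,"spin":-0.36}
    - {"tx":-0.6,"ty":-1,"tz":0.1,"spin":-0.45}

```text
time_s: 22.45
tcp_pos: [0.5008, 0.0358, 0.2085]
ee_rot: [-0.393, 1.532, 0.391]
wrist_force: [-0.3, 2.0, 0.4]
finger_gap: 0.0522
```

Run:
```python
from fit import *
np.set_printoptions(precision=4,suppress=True)
togo((.503,-.029,.16))
for nm in('scene','top'):
    c=r.camera(nm); W=cloud(c); Z=W[...,2]
    print(nm,'blue',disc(c,(.517,.187),.03,.128,.150),'white',disc(c,(.505,-.332),.028,.070,.085))
    roi=(abs(W[...,0]-.505)<.06)&(abs(W[...,1]+.03)<.03); han=roi&(Z>.149)&(Z<.158); print('handle',han.sum(),np.median(Z[han]),rect(W[han]) if han.sum()>4 else '')
```

```text
tcp [0.5008 0.0358 0.2085] zang 28.64 down [ 0.0031 -0.0005 -1.    ] units [ 0.323 -0.386 -0.195] F [-0.31  2.    0.42] gap 0.0522 t 22.45 q [-0.04 -0.22  1.95 -0.    1.41 -0.53]
scene blue [ 0.5202  0.1844  0.5208  0.1873  0.0198  0.1339 88.    ] white [  0.5035  -0.3278   0.5026  -0.3263   0.0187   0.074  235.    ]
handle 121 0.15317441940504328 [504.2 -27.3  14.4  69.3  86.3]
top blue [  0.5158   0.1851   0.5162   0.1855   0.0185   0.1349 130.    ] white [  0.4988  -0.3285   0.499   -0.3287   0.0183   0.075  115.    ]
handle 89 0.15354271165179445 [500.7 -29.4  12.1  67.4  86.3]
```

The chamber's top reads 0.134, so it is seated at 114+20 mm, and the white one is unmoved. Next I'll align with the handle (yaw 86.5°).

Call:
jog_arm:
  moves:
    - {"tx":0.05,"ty":-0.1,"tz":-0.05,"spin":-0.085}
    - {"tx":0.1,"ty":-0.2,"tz":-0.1,"spin":-0.17}
    - {"tx":0.15,"ty":-0.3,"tz":-0.15,"spin":-0.255}
    - {"tx":0.2,"ty":-0.38,"tz":-0.19,"spin":-0.34}
    - {"tx":0.2,"ty":-0.38,"tz":-0.19,"spin":-0.425}
    - {"tx":0.2,"ty":-0.38,"tz":-0.19,"spin":-0.51}
    - {"tx":0.2,"ty":-0.38,"tz":-0.19,"spin":-0.595}
    - {"tx":0.2,"ty":-0.38,"tz":-0.19,"spin":-0.645}

```text
time_s: 23.35
tcp_pos: [0.503, -0.0252, 0.1773]
ee_rot: [-1.165, 1.236, 1.164]
wrist_force: [-0.2, 0.2, -0.5]
finger_gap: 0.0523
```

Run:
```python
from h import *
np.set_printoptions(precision=4,suppress=True)
togo((.503,-.028,.111))
```

```text
tcp [ 0.503  -0.0252  0.1773] zang 86.54 down [ 0.0012  0.0002 -1.    ] units [ 0.442 -0.    -0.019] F [-0.21  0.19 -0.49] gap 0.0523 t 23.35 q [-0.16 -0.2   1.99  0.    1.35 -1.67]
```

Call:
jog_arm:
  moves:
    - {"tx":0.02,"ty":0,"tz":-0.019,"spin":0}
    - {"tx":0.08,"ty":0,"tz":-0.019,"spin":0}
    - {"tx":0.16,"ty":0,"tz":-0.019,"spin":0}
    - {"tx":0.24,"ty":0,"tz":-0.019,"spin":0}
    - {"tx":0.32,"ty":0,"tz":-0.019,"spin":0}
    - {"tx":0.39,"ty":0,"tz":-0.019,"spin":0}
    - {"tx":0.43,"ty":0,"tz":-0.019,"spin":0}
    - {"tx":0.44,"ty":0,"tz":-0.019,"spin":0}

```text
time_s: 24.15
tcp_pos: [0.5018, -0.0288, 0.1089]
ee_rot: [-1.162, 1.239, 1.165]
wrist_force: [-0.7, -0.4, -0.1]
finger_gap: 0.0522
```

Run:
```python
from fit import *
np.set_printoptions(precision=4,suppress=True)
togo((.503,-.028,.111))
c=r.camera('scene'); p=proj(c,[.503,-.028,.14]).astype(int); k=50
W=cloud(c); Z=W[...,2]; roi=(abs(W[...,0]-.505)<.06)&(abs(W[...,1]+.03)<.03); han=roi&(Z>.149)&(Z<.158); print('handle',han.sum(),rect(W[han]))
cv2.imwrite('pics/hd.png',cv2.resize(c['pixels'][p[1]-k:p[1]+k,p[0]-k:p[0]+k,::-1],None,fx=5.5,fy=5.5,interpolation=3))
```

```text
tcp [ 0.5018 -0.0288  0.1089] zang 86.43 down [-0.002   0.0003 -1.    ] units [-0.014 -0.008  0.006] F [-0.73 -0.37 -0.13] gap 0.0522 t 24.15 q [-0.16 -0.14  2.05 -0.    1.23 -1.67]
handle 115 [510.3 -24.8  40.8  55.8  41.1]
```

View pics/hd.png

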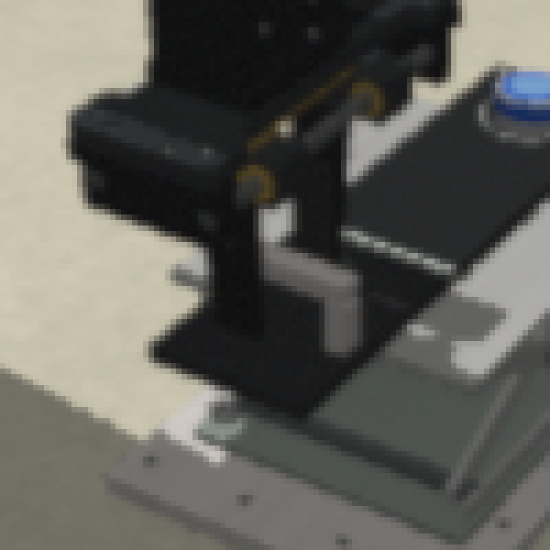

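Image: the fingers straddle the handle bar at (240,270) and (325,250), with the tips clear of the plate. The chamber is seated at (525,95). I'll close.

Call:
jog_arm:
  moves:
    - {"tx":0,"ty":0,"tz":0,"spin":0}
    - {"tx":0,"ty":0,"tz":0,"spin":0}
    - {"tx":0,"ty":0,"tz":0,"spin":0}
    - {"tx":0,"ty":0,"tz":0,"spin":0}
    - {"tx":0,"ty":0,"tz":0,"spin":0}
    - {"tx":0,"ty":0,"tz":0,"spin":0}
    - {"tx":0,"ty":0,"tz":0,"spin":0}
    - {"tx":0,"ty":0,"tz":0,"spin":0}
  grip: 1
  force: 30

```text
time_s: 25.0
tcp_pos: [0.5026, -0.0282, 0.1104]
ee_rot: [-1.162, 1.237, 1.164]
wrist_force: [-0.0, 4.8, 1.0]
finger_gap: 0.0121
```

Call:
jog_arm:
  moves:
    - {"tx":0,"ty":0,"tz":0,"spin":0}
    - {"tx":0,"ty":0,"tz":0,"spin":0}
    - {"tx":0,"ty":0,"tz":0,"spin":0}
    - {"tx":0,"ty":0,"tz":0,"spin":0}
    - {"tx":0,"ty":0,"tz":0,"spin":0}
    - {"tx":0,"ty":0,"tz":0,"spin":0}
    - {"tx":0,"ty":0,"tz":0,"spin":0}
    - {"tx":0,"ty":0,"tz":0,"spin":0}
  force: 60

```text
time_s: 25.8
tcp_pos: [0.5026, -0.0287, 0.1104]
ee_rot: [-1.163, 1.237, 1.163]
wrist_force: [-0.9, 5.2, 1.4]
finger_gap: 0.0115
```

```bash
cat >> fit.py <<'E'
def state():
    togo((.503,-.028,.111)); print('tq',np.round(r.sense()['ft_torque'],3))
    out={}
    for nm in('scene','top'):
        c=r.camera(nm); g=cv2.cvtColor(c['pixels'],cv2.COLOR_RGB2GRAY).astype(float); out[nm]=(c,g)
    return out
E
python3 - <<'E'
from fit import *
np.set_printoptions(precision=4,suppress=True)
o=state()
ang=np.radians(86.6); u=np.array([np.cos(ang),np.sin(ang)]); n=np.array([-u[1],u[0]])
for nm,(c,g) in o.items():
    s=np.linspace(-.03,.03,25); t=np.linspace(-.012,.012,81); p0=np.array([.508,.0475])
    V=samp(c,g,np.array([*p0,.118])+s[:,None,None]*np.r_[n,0]+t[None,:,None]*np.r_[u,0]); V=cv2.GaussianBlur(V,(11,1),0)
    l=line_fit(s,t,V); print(nm,'line',l,p0+l[0]*u,'blue',disc(c,(.517,.187),.03,.128,.150))
    # jack outer edge via depth: platform points per column
    W=cloud(c); Z=W[...,2]; m=(Z>.104)&(Z<.1145)&(abs(W[...,0]-.515)<.09)&(W[...,1]>.1)&(W[...,1]<.23); P=W[m]
    b=[]
    for x in np.r_[np.arange(.44,.468,.004),np.arange(.562,.594,.004)]:
        q=P[abs(P[:,0]-x)<.003]
        if len(q)>3: b.append((x,np.percentile(q[:,1],97)))
    b=np.array(b); print(np.round(b,3).tolist())
    print('obj',disc(c,(.529,.325),.02,.098,.112))
E
```

```text
tcp [ 0.5026 -0.0287  0.1104] zang 86.43 down [ 0.0005  0.0005 -1.    ] units [-0.004 -0.002  0.005] F [-0.88  5.16  1.45] gap 0.0115 t 25.8 q [-0.16 -0.14  2.05  0.    1.23 -1.67]
tq [ 0.984 -0.06   0.025]
scene line (np.float64(-0.0008942719061955315), np.float64(-0.3322772969242608), 22) [0.5079 0.0466] blue [ 0.5197  0.1827  0.5197  0.1851  0.0197  0.1338 94.    ]
[[0.444, 0.189], [0.448, 0.188], [0.452, 0.19], [0.456, 0.187], [0.46, 0.187], [0.464, 0.188], [0.468, 0.185], [0.562, 0.183], [0.566, 0.184], [0.57, 0.181], [0.574, 0.182], [0.578, 0.182], [0.582, 0.182], [0.586, 0.179], [0.59, 0.179]]
obj [ 0.5321  0.3234  0.5345  0.3248  0.0134  0.1021 31.    ]
top line (np.float64(0.004270738183749337), np.float64(7.84662047126313), 22) [0.5083 0.0518] blue [  0.5156   0.1829   0.5156   0.1831   0.0186   0.1348 131.    ]
[[0.44, 0.185], [0.444, 0.188], [0.448, 0.184], [0.452, 0.185], [0.456, 0.185], [0.46, 0.185], [0.464, 0.186], [0.468, 0.185], [0.562, 0.181], [0.566, 0.18], [0.57, 0.178], [0.574, 0.178], [0.578, 0.178], [0.582, 0.179], [0.586, 0.179], [0.59, 0.179]]
obj [ 0.5277  0.3243  0.5276  0.3254  0.0125  0.1029 48.    ]
```

Gripped with the gap at 11.5 mm; closing moved the plate back by about 2 mm. I still need about 139 mm outward, about 4.5 mm sideways and about +0.4° yaw. I'll slide 120 mm first, smoothly.

Call:
jog_arm:
  moves:
    - {"tx":0,"ty":0,"tz":0.01,"spin":0}
    - {"tx":0,"ty":-0.001,"tz":0.03,"spin":0}
    - {"tx":0,"ty":-0.002,"tz":0.06,"spin":0}
    - {"tx":0,"ty":-0.003,"tz":0.1,"spin":0}
    - {"tx":0,"ty":-0.004,"tz":0.15,"spin":0}
    - {"tx":0,"ty":-0.005,"tz":0.2,"spin":0}
    - {"tx":0,"ty":-0.007,"tz":0.25,"spin":0}
    - {"tx":0,"ty":-0.008,"tz":0.3,"spin":0}

```text
time_s: 26.7
tcp_pos: [0.5066, 0.0143, 0.1104]
ee_rot: [-1.166, 1.241, 1.161]
wrist_force: [-0.8, -5.0, 2.0]
finger_gap: 0.0113
```

Call:
jog_arm:
  moves:
    - {"tx":0,"ty":-0.001,"tz":0.05,"spin":0}
    - {"tx":0,"ty":-0.003,"tz":0.1,"spin":0}
    - {"tx":0,"ty":-0.004,"tz":0.15,"spin":0}
    - {"tx":0,"ty":-0.006,"tz":0.2,"spin":0}
    - {"tx":0,"ty":-0.008,"tz":0.25,"spin":0}
    - {"tx":0,"ty":-0.009,"tz":0.29,"spin":0}
    - {"tx":0,"ty":-0.01,"tz":0.31,"spin":0}
    - {"tx":0,"ty":-0.01,"tz":0.32,"spin":0}

```text
time_s: 27.5
tcp_pos: [0.5111, 0.0626, 0.1104]
ee_rot: [-1.166, 1.24, 1.162]
wrist_force: [-0.9, -6.8, 3.4]
finger_gap: 0.0112
```

```bash
cat > m.py <<'E'
from fit import *
np.set_printoptions(precision=4,suppress=True)
def fitline(c,g,p0,u,n,L,w,z,grad=0):
    s=np.linspace(-L,L,25); t=np.linspace(-w,w,81)
    V=samp(c,g,np.array([*p0,z])+s[:,None,None]*np.r_[n,0]+t[None,:,None]*np.r_[u,0]); V=cv2.GaussianBlur(V,(11,1),0)
    if grad: V=np.gradient(V,axis=1)*grad
    l=line_fit(s,t,V); return p0+l[0]*u,l
def measure(line0,ch0):
    ang=np.radians(86.7); u=np.array([np.cos(ang),np.sin(ang)]); n=np.array([-u[1],u[0]])
    for nm,(c,g) in state().items():
        P,l=fitline(c,g,np.array(line0),u,n,.03,.012,.118); W=cloud(c); Z=W[...,2]
        print(nm,'line',P,np.round(l,4),'blue',disc(c,ch0,.03,.128,.150))
        # plate tilt/height from depth & side edges from depth
        d=W-np.array([*line0,.118]); a=d[...,:2]@u; b=d[...,:2]@-n; dark=g<80
        m=(Z>.1145)&(Z<.1215)&(abs(b)<.06)&(a>-.02)&(a<.18)&dark; Q=np.c_[a[m],b[m],Z[m]]
        k=np.linalg.lstsq(np.c_[Q[:,:2],np.ones(len(Q))],Q[:,2],rcond=None)[0]; print('  plane z',k,len(Q))
        L=[];Rr=[]
        for x in np.arange(-.015,.175,.008):
            q=Q[abs(Q[:,0]-x)<.004]
            if len(q)>6: L.append((x,q[:,1].min()));Rr.append((x,q[:,1].max()))
        for nm2,e in(('L',L),('R',Rr)):
            e=np.array(e)
            for _ in range(3):
                f=np.polyfit(e[:,0],e[:,1],1); rs=e[:,1]-np.polyval(f,e[:,0]); e=e[abs(rs)<=max(2*rs.std(),.0005)]
            print('  side',nm2,f[1],'yaw',86.7-np.degrees(f[0]))
        e=[]
        for x in np.r_[np.arange(.44,.468,.004),np.arange(.568,.594,.004)]:
            q=W[(abs(W[...,0]-x)<.003)&(Z>.105)&(Z<.1135)&(W[...,1]>.1)&(W[...,1]<.23)]
            if len(q)>3: e.append((x,np.percentile(q[:,1],97)))
        e=np.array(e)
        if len(e)>4: f=np.polyfit(e[:,0],e[:,1],1); print('  jackedge@.52',np.polyval(f,.52),'yaw',90+np.degrees(f[0]),len(e))
E
python3 -c "
from m import *
measure((.5155,.138),(.524,.276))"
```

```text
tcp [0.5111 0.0626 0.1104] zang 86.46 down [ 0.0003 -0.0031 -1.    ] units [-0.002  0.017 -0.606] F [-0.91 -6.76  3.4 ] gap 0.0112 t 27.5 q [ 0.02 -0.11  2.03 -0.    1.23 -1.49]
tq [-0.893  0.037  0.023]
scene line [0.5155 0.1384] [ 0.0004  0.3034 21.    ] blue [ 0.5276  0.2736  0.5265  0.2772  0.0203  0.1337 81.    ]
  plane z [-0.     -0.0035  0.1178] 801
  side L -0.03181348532549289 yaw 87.40514241982387
  side R 0.04171219129782882 yaw 86.55937868887443
  jackedge@.52 0.15282666557179977 yaw 117.5371902393191 10
top line [0.5157 0.141 ] [  0.003  -16.6931  15.    ] blue [  0.5241   0.2741   0.5251   0.2746   0.0191   0.1346 131.    ]
  plane z [-0.004  -0.0009  0.1183] 790
  side L -0.034965160074620444 yaw 87.0332387347002
  side R 0.03819129922350953 yaw 86.57788655012092
  jackedge@.52 0.35050537739803644 yaw 269.1006382213948 5
```

Call:
jog_arm:
  moves:
    - {"tx":0,"ty":-0.001,"tz":0.03,"spin":0}
    - {"tx":0,"ty":-0.002,"tz":0.07,"spin":0}
    - {"tx":0,"ty":-0.003,"tz":0.11,"spin":0}
    - {"tx":0,"ty":-0.004,"tz":0.15,"spin":0}
    - {"tx":0,"ty":-0.006,"tz":0.19,"spin":0}
    - {"tx":0,"ty":-0.007,"tz":0.23,"spin":0}
    - {"tx":0,"ty":-0.008,"tz":0.26,"spin":0}
    - {"tx":0,"ty":-0.009,"tz":0.28,"spin":0}

```text
time_s: 28.4
tcp_pos: [0.5153, 0.1043, 0.1109]
ee_rot: [-1.166, 1.24, 1.161]
wrist_force: [-1.7, -6.7, 4.2]
finger_gap: 0.0115
```

Call:
jog_arm:
  moves:
    - {"tx":0,"ty":0,"tz":0,"spin":0}
    - {"tx":0,"ty":0,"tz":0,"spin":0}
    - {"tx":0,"ty":0,"tz":0,"spin":0}
    - {"tx":0,"ty":0,"tz":0,"spin":0}
    - {"tx":0,"ty":0,"tz":0,"spin":0}
    - {"tx":0,"ty":0,"tz":0,"spin":0}
    - {"tx":0,"ty":0,"tz":0,"spin":0}
    - {"tx":0,"ty":0,"tz":0,"spin":0}

```text
time_s: 29.2
tcp_pos: [0.5153, 0.1046, 0.1108]
ee_rot: [-1.165, 1.239, 1.162]
wrist_force: [1.2, -4.2, 4.0]
finger_gap: 0.0115
```

Run:
```python
from m import *
measure((.5185,.182),(.5295,.320))
# compare edges against the arm-free first pictures
ang=np.radians(86.9); u=np.array([np.cos(ang),np.sin(ang)]); n=np.array([-u[1],u[0]]); s=1700
out=[]
for nm in('scene','top'):
    c=r.camera(nm); a=c['pixels'][:,:,::-1]
    ys=np.arange(.36,.13,-1/s); xs=np.arange(.42,.62,1/s); Y,X=np.meshgrid(ys,xs,indexing='ij')
    P=np.stack([X,Y,np.full_like(X,.118)],-1); p=projv(c,P).astype(np.float32); o=cv2.remap(np.ascontiguousarray(a),p[...,0],p[...,1],cv2.INTER_CUBIC)
    out.append(o); np.save(f'pics/{nm}_now.npy',c['pixels'])
cv2.imwrite('pics/fin.png',cv2.resize(np.hstack(out),None,fx=1.15,fy=1.15,interpolation=3))
```

```text
tcp [0.5153 0.1046 0.1108] zang 86.44 down [ 0.001  -0.0019 -1.    ] units [-0.     0.027 -0.888] F [ 1.15 -4.22  4.02] gap 0.0115 t 29.2 q [ 0.1  -0.09  2.   -0.    1.22 -1.41]
tq [-0.842  0.117  0.019]
scene line [0.5184 0.1802] [-0.0018 -1.0058 17.    ] blue [ 0.5316  0.3152  0.5299  0.3185  0.0205  0.1333 77.    ]
  plane z [-0.0026 -0.0012  0.1177] 719
  side L -0.031076087977925288 yaw 86.99299900579366
  side R 0.04232087967465198 yaw 86.48926413133938
  jackedge@.52 0.16629713998387202 yaw 101.35622314525925 15
top line [0.5187 0.1852] [  0.0032 -18.5542  14.    ] blue [  0.5279   0.316    0.5287   0.3168   0.0189   0.1341 132.    ]
  plane z [-0.0013 -0.0001  0.1179] 717
  side L -0.03504201998196668 yaw 86.15711278071217
  side R 0.004126905457193035 yaw 70.4921507115648
```

Call:
jog_arm:
  moves:
    - {"tx":0,"ty":-0.001,"tz":0.006,"spin":0}
    - {"tx":0,"ty":-0.002,"tz":0.014,"spin":0}
    - {"tx":0,"ty":-0.003,"tz":0.022,"spin":0}
    - {"tx":0,"ty":-0.004,"tz":0.03,"spin":0}
    - {"tx":0,"ty":-0.005,"tz":0.037,"spin":0}
    - {"tx":0,"ty":-0.005,"tz":0.037,"spin":0}
    - {"tx":0,"ty":-0.005,"tz":0.037,"spin":0}
    - {"tx":0,"ty":-0.005,"tz":0.037,"spin":0}

```text
time_s: 30.2
tcp_pos: [0.5163, 0.1097, 0.1109]
ee_rot: [-1.166, 1.24, 1.162]
wrist_force: [-1.9, -6.4, 5.1]
finger_gap: 0.0112
```

Run:
```python
from m import *
measure((.519,.185),(.530,.325))
c=r.camera('scene'); s=1
a=c['pixels'][:,:,::-1]; p=proj(c,(.525,.21,.118)).astype(int)
x0,y0=p[0]-42,p[1]-32
A=cv2.resize(a[y0:y0+64,x0:x0+84],None,fx=9,fy=9,interpolation=3)
# objective / edge model marks: edge line z=.11 from arm-free fit, scene camera: y=.1854 at x .52, slope -.052
for x in np.arange(.44,.60,.01):
    q=proj(c,(x,.1854-.052*(x-.52),.110)); cv2.circle(A,tuple(((q-[x0,y0]+.5)*9).astype(int)),2,(0,0,255),-1)
cv2.imwrite('pics/fin.png',A); print(A.shape)
```

```text
tcp [0.5163 0.1097 0.1109] zang 86.45 down [ 0.0005 -0.0029 -1.    ] units [ 0.002  0.032 -0.922] F [-1.9  -6.44  5.11] gap 0.0112 t 30.2 q [ 0.11 -0.08  2.   -0.    1.23 -1.4 ]
tq [-1.19   0.215  0.069]
scene line [0.519  0.1853] [ 0.0003  0.6428 17.    ] blue [ 0.5328  0.3198  0.5334  0.3228  0.0199  0.1334 69.    ]
  plane z [-0.0059 -0.0018  0.1179] 715
  side L -0.028417580899301485 yaw 88.35695666491823
  side R 0.04279083537443631 yaw 86.65529769077274
  jackedge@.52 0.17119511637934942 yaw 96.74536511103791 15
top line [0.5193 0.1895] [  0.0045 -16.8021  14.    ] blue [  0.529    0.3211   0.5292   0.3215   0.0185   0.1333 129.    ]
  plane z [-0.0041 -0.0014  0.1181] 703
  side L -0.03448689880918609 yaw 86.54813089991006
  side R -0.001603467050796173 yaw 68.13374631342884
(576, 756, 3)
```

View pics/fin.png

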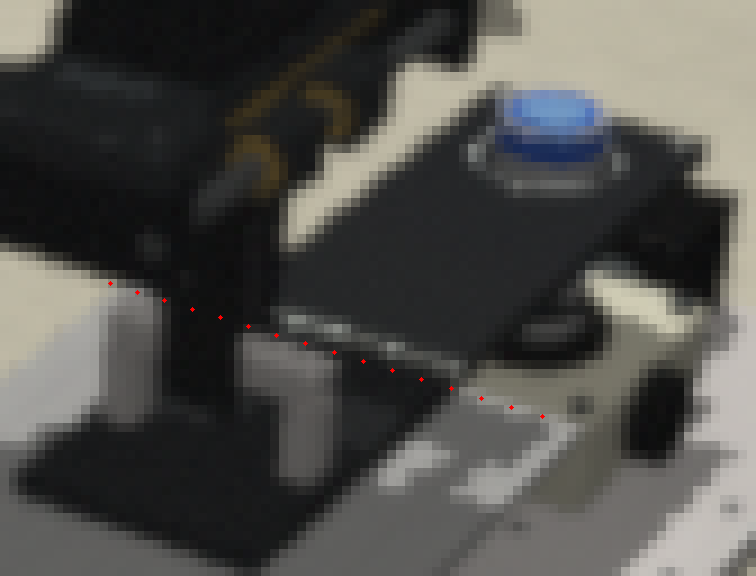

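Image: the line's right end at (465,368), dropped by the plate's thickness, meets the platform's edge at (465,388). The fits agree: line y 0.1853, edge 0.1854. The chamber sits in its ring at (550,130), above the objective. Slight outward droop of about 0.3°, so I'll press the handle end down 0.45 mm, let it settle and recheck.

Call:
jog_arm:
  moves:
    - {"tx":0.001,"ty":0,"tz":0,"spin":0}
    - {"tx":0.002,"ty":0,"tz":0,"spin":0}
    - {"tx":0.003,"ty":0,"tz":0,"spin":0}
    - {"tx":0.003,"ty":0,"tz":0,"spin":0}
    - {"tx":0.003,"ty":0,"tz":0,"spin":0}
    - {"tx":0.003,"ty":0,"tz":0,"spin":0}
    - {"tx":0.003,"ty":0,"tz":0,"spin":0}
    - {"tx":0.003,"ty":0,"tz":0,"spin":0}

```text
time_s: 31.15
tcp_pos: [0.5162, 0.1096, 0.1107]
ee_rot: [-1.166, 1.24, 1.162]
wrist_force: [-1.7, -6.6, 6.3]
finger_gap: 0.0115
```

```bash
python3 -c "
from m import *
measure((.519,.185),(.530,.325)); print(r.sense()['qvel'])
c=r.camera('scene'); print('white',disc(c,(.505,-.332),.028,.070,.085))"
```

```text
tcp [0.5162 0.1096 0.1107] zang 86.45 down [ 0.0004 -0.0031 -1.    ] units [ 0.001  0.031 -0.921] F [-1.65 -6.57  6.33] gap 0.0115 t 31.15 q [ 0.11 -0.08  2.   -0.    1.23 -1.4 ]
tq [-1.18   0.317  0.116]
scene line [0.519  0.1854] [ 0.0004  0.966  18.    ] blue [ 0.5321  0.3204  0.5309  0.3246  0.0193  0.133  70.    ]
  plane z [-0.0027 -0.0041  0.1178] 720
  side L -0.02657194322236916 yaw 89.10739198836467
  side R 0.042858453678570996 yaw 86.60087406455365
  jackedge@.52 0.17111695906193813 yaw 98.5936486283399 15
top line [0.5193 0.19  ] [  0.005  -15.8493  12.    ] blue [  0.5288   0.3213   0.5289   0.322    0.0185   0.1339 129.    ]
  plane z [-0.0002 -0.0052  0.1178] 691
  side L -0.034514739280764525 yaw 86.32834352322489
  side R -0.007107182654898803 yaw 65.83059144577793
[ 0.0007 -0.0002  0.0005  0.0004  0.0001  0.0001]
white [  0.5036  -0.3277   0.5026  -0.3262   0.0187   0.074  238.    ]
```

Level (slope at most 0.3°), still, and on the line. I'll hand it in.

```bash
python3 -c "
from station import r
print(r.hand_in()); print(r.sense()['time_s'])"
```

```text
the job is handed in; nothing more can be done
None
the job is handed in; nothing more can be done
```

I seated the blue chamber in the plate's pocket and slid the plate out until its white line lay on the platform's outer edge. I handed in at about 31 s while still holding the handle at 60 N; no verdict is reported.

**Last checks:**
- **Line:** y 0.1854 m against the fitted edge at 0.1854 m. This is from the scene camera only, because the arm hid the line from the top camera. I put it at about 1 mm.
- **Chamber:** its top read 133–134 mm (134 mm expected when seated). It is about 1 mm sideways of the objective and 1–4 mm short of it along the slide. Some of that is play in the pocket.
- **Level and still:** the plate's slope is at most 0.3°, joint speeds are near zero, and the wrist force is about 9 N.
- **White chamber:** unmoved on the turntable.

**What failed or disagreed:**
- **Grasps:** the first two closed above the chamber. The visible fingertips sit about 19 mm above the reported TCP, which I found from the pictures and corrected for. The chamber was not disturbed.
- **Camera offsets:** the two cameras differ by 2–4 mm, so I averaged them or compared positions within one camera.
- **Edge fits:** some late fits of the jack edge and plate sides were spoiled by the arm blocking the view. The plate's yaw (about 86.5°) against the jack's (about 86.9°) is therefore only known to about half a degree.

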